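# Unload the clamshell drilling fixture onto the deburring rest

## Task

The pedal enclosure in the clamshell drilling fixture is drilled. Swing the fixture's lid up by its ball knob and over past vertical so that it stays open by itself, lift the enclosure out, and lay it on the sloped deburring rest: drilled face up, flat and lengthwise in the middle of the seat, with its lower end down against the lip. Set it down rather than dropping it, leave the lid standing open, and do not disturb the other things on the bench.

Things in the scene. Friction and masses are not known exactly. Their poses are not given: they have to be found in the camera images.
- lid (a joint): Lid hinge angle, rad: 0 = closed, level; 1.57 = upright; 1.95 = wide open, leaning back on its stop (knob top 231 mm above the bench). No latch or spring, 1 to 2 N lift the knob. Let go below 1.5 it falls shut; beyond 1.65 it falls gently back on the stop and stays. The lid is a black acrylic plate 143 long x 84 wide x 8 thick (mm) with steel drill bushes.
- lid_knob (a point): Centre of the black ball knob (28 mm diameter) on a thin stem in front of the lid's free edge, in the lid's mid-plane, 178 mm from the hinge line; 51 mm above the bench when closed. The lid's edge block begins 28 mm from it. Axes turn with the lid: x points along the lid to the hinge, y is parallel to the hinge line.
- lid_hinge (a point): Middle of the hinge line, 51.5 mm above the bench. Axes as lid_knob: y along the hinge line; with the lid closed, x is level and points away from the knob. The lid opens by turning positively about y: the knob rises from the one side and goes over to the other.
- fixture: Drilling fixture, screwed down: board 200 (x) x 110 x 15 mm, origin under its centre, x from knob end to hinge end, z up. Nest centre at x = -20 mm, y = 0, on the board: aluminium blocks 14 mm high at the enclosure's corners and ends, 1.5 mm play; the middle 64 mm of its long sides is free. Hinge posts at x = 62, 58 mm high; behind them the lid stop, 105 mm high.
- enclosure_center (a point): Centre (half-way up) of the loose die-cast aluminium pedal enclosure: a box 92 long (x) x 38 wide (y) x 31 high (z) mm, about 0.11 kg, open underneath, four drilled holes in its top face (z points out of that face). It starts in the nest, drilled face up, long side along the fixture's x axis, its top 46 mm above the bench.
- rest_seat (a point): Middle of the line where the cork-faced seat of the pine rest meets its lip, 36 mm above the bench. x points up the 20 degree slope, y across, z square out of the seat. Seat 62 wide (y), 116 long (x = 0 to 116 mm); lip at x = -10 to 0, 9 mm above the seat. A well-laid enclosure's centre is at x 46, y 0, z 15.5 mm. The cork grips: it will not slide down by itself.
- rest: The same pine rest, screwed down: base board 150 (x) x 90 (y) x 10 mm, origin at the centre of its underside, x level towards the high end of the slope; highest point 77 mm above the bench.
- pump: Bystander: red plastic desoldering pump lying on the bench, 190 long, 24 thick, origin under the middle of its barrel, x axis towards its white nozzle.
- knob_tray: Bystander: shallow plywood tray 70 (x) x 150 (y) x 14 mm with three cream resin knob caps, 26 mm high in all, origin at the centre of its underside.
- dc_jack: Bystander: silver DC power jack, 47 x 16 x 16 mm, origin under the middle of its body.
Not all that is in view belongs to the job. Of the things that look like the rest, take the one that is farthest from the robot's base at the start.

How it is judged (in metres and radians):
On the way, in this order (a step that is already met when the one before it is completed fails the run):
1. the lid is open past vertical, standing on its own with no finger on it (value of joint lid above 1.75 rad and contact force between the fingers and lid below 0.1 N), for 0.3 s.
2. the enclosure is lifted clear of the nest (z of enclosure_center in the frame of fixture above 0.06 m), for 0.1 s.
At the end, for the whole second after the job is handed in: The lid stands open past vertical (over 1.75 rad). The enclosure lies at rest on the sloped seat, drilled face up, flat on it within 4 degrees, its long side along the slope within 8 degrees (either end down), within 10 mm of the seat's middle line, its lower end within 5 mm of the lip (value of joint lid above 1.75 rad and x of enclosure_center in the frame of rest_seat between 0.042 and 0.051 m and y of enclosure_center in the frame of rest_seat between -0.01 and 0.01 m and z of enclosure_center in the frame of rest_seat between 0.012 and 0.019 m and angle between the z axis of enclosure_center and the z axis of rest_seat, either way round below 0.07 rad and angle between the x axis of enclosure_center and the x axis of rest_seat, either way round below 0.14 rad and angle between enclosure_center's own z axis and vertical below 0.6 rad and linear speed of enclosure below 0.02 m/s); the robot touches nothing.
It fails at once if the enclosure is dropped or thrown (over 0.5 m/s out of the fingers) (linear speed of enclosure above 0.5 m/s and contact force between the fingers and enclosure below 0.05 N).
It fails at once if a bystander is moved by more than 20 mm (distance of any of pump, knob_tray, dc_jack from where it was at the start of the episode above 0.02 m).
It also fails if it takes over 61 s, if anything falls off the work surface, if the arm or the gripper's body presses on something with over 40 N, if the wrist force passes 120 N, or if a joint passes its speed limit or range.

## Robot

A 6-joint arm with a two-finger parallel gripper is mounted at the origin on the work surface. World frame = base frame: x ahead of the robot, y to its left, z up, the work surface at z = 0. Lengths are in m, angles in degrees, forces in N, time in s.
With the tool pointing down it reaches from about 0.25 to 0.725 m from the base axis. Payload 9.7 kg.
Tool frame: the origin (TCP) lies at the very end of the fingers, on their centre line; the grasp point (between the pads) lies 19 mm behind it; x points along the fingers, z is the direction in which the jaws open and shut, and the axes are right-handed (so a half turn about x gives the same grasp; the last joint's range is limited). The gripper opens to 85 mm and grips with 20 to 120 N. Pads are 22 mm wide; open, the fingers measure 114 mm over their backs; the gripper's body (76 mm by 85 mm) begins 54 mm behind the grasp point. The pads swing forward as they close: fully open they stand 13 mm farther back than shut.
Start: joints at [77.177, 4.979, 10.078, 95.1, 0, 90], TCP at [0.122, 0.536, 0.197] pointing down, gripper open.
Joint ranges: [-179.16, 179.16], [-48.56, 103.87], [-65.8, 70.77], [-126.05, 130.52], [-82.76, 87.17], [-180, 180]. Speed limits (degrees/s): [127.2, 127.2, 147.25, 180, 180, 180].

## Interface

Orientations are given as [roll, pitch, yaw] about the fixed x, y, z axes, in that order (R = Rz(yaw) Ry(pitch) Rx(roll)).
In Python, from workcell import sensors, vision, job_done gives the robot as it stands.
- The arm moves only by the tool carry_out, never from a script. Its argument "increments" is a list of rows, each a list of 7 numbers: the turn, a rotation vector about the tool's x, y, z in degrees, then the shift along the tool's x, y, z in mm, then the opening in per cent of the stroke, from 0 (shut) to 100 (fully open). A call has 1 to 12 rows; each row shifts and turns the commanded pose from where the row before left it, along the tool's axes as they then stand; what a row does not reach is not made up. A row lasts 1/8 s, in which the tool goes at most 62.5 mm and 10.7 degrees, less where a joint would pass 70% of its speed; a pose out of reach is approached as far as the arm can. A call is refused whole if a number of a shift passes 62.5 or a number of a turn 10.7, either way. A call with a gripper value outside its range is refused whole. The fingers move at their own pace and stop on an object; "squeeze" is the grip in N (left out, the last holds). Time passes only in rows, so rows that do not move let the fingers close. It gives the time, the measured TCP pose, the force and the opening at its end, in the units of the state.
- sensors.get_obs(): the state, without advancing time (a new reading comes with each control period).
- vision.camera(name): name is "scene" or "side" or "wrist"; returns the picture (384x512x3 uint8, red, green, blue); there is no depth.
- vision.calibration(name): a dict with "camera_matrix" (3x3 intrinsics, pixels), "dist" ([k1, k2, p1, p2, k3] as OpenCV has them; the pictures are not rectified), "extrinsics" (4x4, takes a point from world to camera coordinates); the wrist camera has in their place "mount" (4x4, takes a point from camera to tool coordinates, whose origin is the TCP and whose axes are the tool frame's). Camera axes: x right, y up, looking along -z (the intrinsics and any distortion apply to the point x, -y, -z); pixel columns grow to the right and rows downward; lengths in m; the calibration is good to about 2 mm. A picture is of the moment at which its call begins: read the wrist's pose just before it. calibration takes no time and is no camera call.
- job_done(): hands the job in, once; it reports no verdict.
The state is a dict: "time": time; "q": joint angles; "qd": joint speeds; "joint_efforts": joint torques, N m; "ee_pos": TCP position; "tcp_rot": TCP orientation; "wrist_force": force on the tool from outside, world axes, zero at the start; "torque": the same for the moment, N m; "opening": finger opening in m.
Only numpy, scipy, OpenCV 4.12 (cv2) and the standard library are available. Lean on these libraries where they do the work, as an engineer would, in place of code of your own. Each camera call takes 0.05 s, during which the arm holds its last target.

## Working session

There is one attempt and no reset: what is moved stays moved. The work goes in short steps, Python scripts to look and compute and a tool call to move; the robot and the scene stay as the last step left them, time stands still between calls to the robot, and variables do not carry over. Pictures are saved under pics/ and viewed, and the job is handed in when it is done.

Besides the shell and the picture viewer there is one more tool, called after "Emit:" as name([rows], argument=value, ...), one row to a line, values as JSON. carry_out: Moves the arm, as the interface text tells. Its arguments: {"type":"object","properties":{"increments":{"type":"array"},"squeeze":{"type":"number"}},"required":["increments"]}

```bash
mkdir -p pics
cat > h.py <<'E'
import numpy as np,cv2
from workcell import sensors,vision,job_done
def save(n,f,crop=None,s=1):
    im=vision.camera(n)
    np.save('pics/'+f+'.npy',im)
    o=im
    if crop: o=im[crop[1]:crop[3],crop[0]:crop[2]]
    o=cv2.resize(o,None,fx=s,fy=s,interpolation=cv2.INTER_CUBIC)
    cv2.imwrite('pics/'+f+'.png',o[:,:,::-1]); return im
E
python3 - <<'E'
from h import *
np.set_printoptions(precision=4,suppress=True)
print(sensors.get_obs())
for n in ['scene','side','wrist']:
    save(n,n+'0',s=1.5)
    print(n,vision.calibration(n))
print(sensors.get_obs()['time'])
E
```

```text
{'time': 0.0, 'q': array([77.1771,  5.011 , 10.0322, 95.0971,  0.0007, 90.0009]), 'qd': array([ 0.0697, -0.0382, -0.011 ,  0.0685, -0.0132, -0.13  ]), 'joint_efforts': array([  0.0015, -52.0401,  46.4786,   0.0169,   0.0001,  -0.    ]), 'ee_pos': array([0.122 , 0.536 , 0.1963]), 'tcp_rot': array([ 179.5044,   89.9241, -103.3194]), 'wrist_force': array([ 1.0378, -0.6801, -0.3099]), 'torque': array([-0.0238,  0.0108,  0.0031]), 'opening': 0.08549338416491166}
scene {'camera_matrix': array([[392.837 ,   0.    , 255.0306],
       [  0.    , 392.837 , 186.3849],
       [  0.    ,   0.    ,   1.    ]]), 'dist': array([0.0401, 0.    , 0.    , 0.    , 0.    ]), 'extrinsics': array([[-0.834 ,  0.5517, -0.0071,  0.4776],
       [-0.324 , -0.4793,  0.8157,  0.1112],
       [ 0.4466,  0.6826,  0.5785, -1.1479],
       [ 0.    ,  0.    ,  0.    ,  1.    ]])}
side {'camera_matrix': array([[379.7529,   0.    , 251.3788],
       [  0.    , 379.7529, 187.7923],
       [  0.    ,   0.    ,   1.    ]]), 'dist': array([-0.0246,  0.    ,  0.    ,  0.    ,  0.    ]), 'extrinsics': array([[-0.7726, -0.6346, -0.0175,  0.4032],
       [ 0.3974, -0.505 ,  0.7662, -0.2702],
       [-0.4951,  0.585 ,  0.6423, -0.6234],
       [ 0.    ,  0.    ,  0.    ,  1.    ]])}
wrist {'camera_matrix': array([[279.4255,   0.    , 260.5268],
       [  0.    , 279.4255, 196.4002],
       [  0.    ,   0.    ,   1.    ]]), 'dist': array([-0.0089,  0.    ,  0.    ,  0.    ,  0.    ]), 'mount': array([[-0.0002,  0.2635, -0.9647, -0.1771],
       [-0.0002,  0.9647,  0.2635,  0.0658],
       [ 1.    ,  0.0002, -0.0001,  0.0006],
       [ 0.    ,  0.    ,  0.    ,  1.    ]])}
0.15
```

View pics/scene0.png

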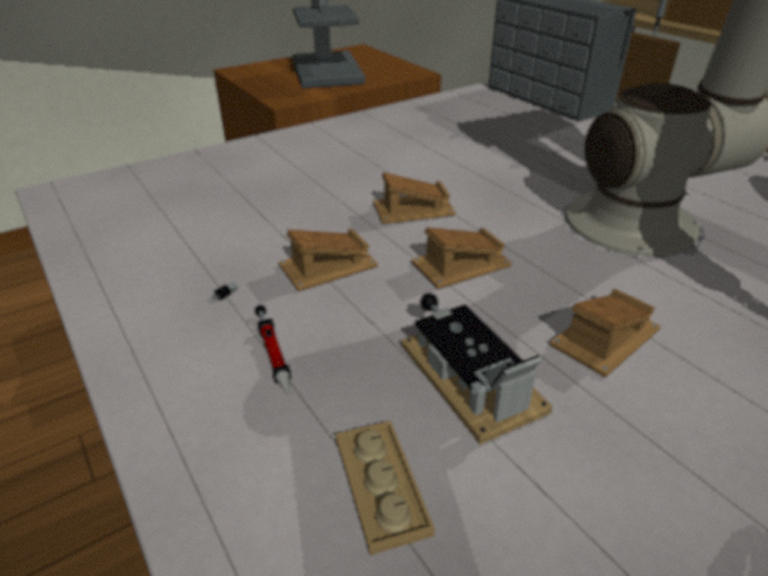

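View pics/side0.png

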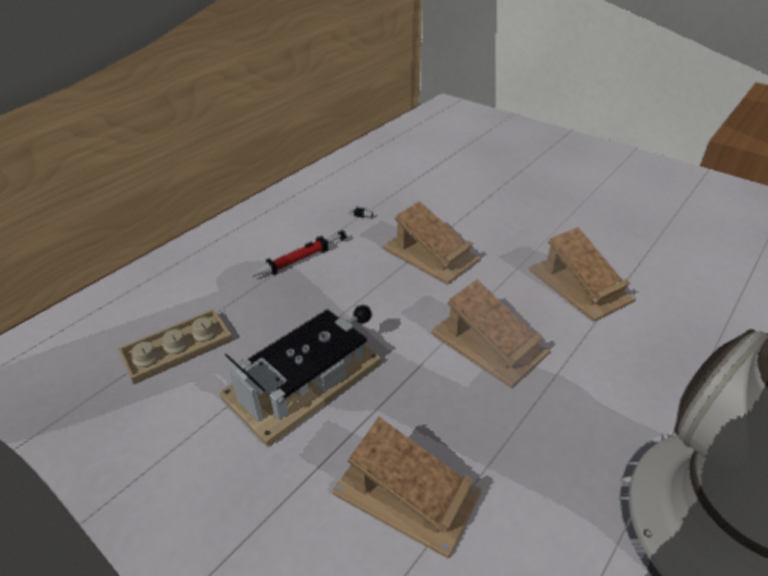

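View pics/wrist0.png

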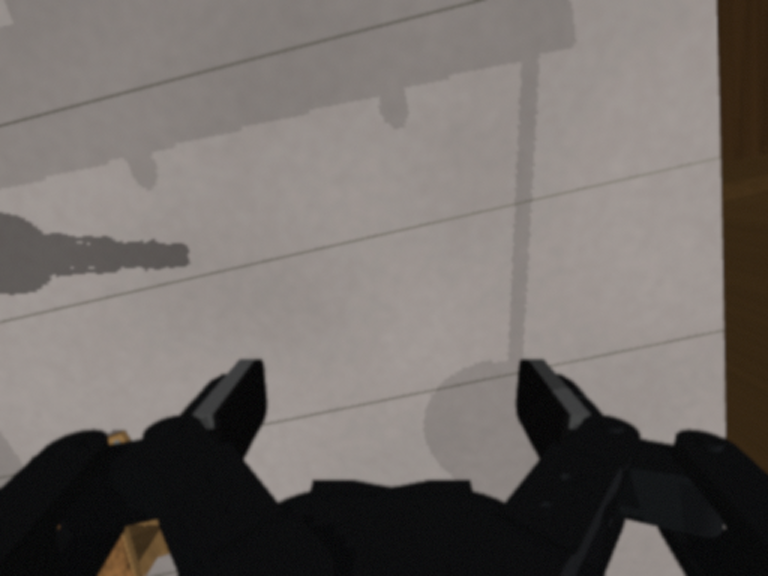

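Candidates for the rest, in the 1.5x scene picture: A (414,200), B (328,258), C (460,255), D (605,332). Bystanders are the red pump (270,345), the jack (224,292) and the tray (385,485). Fixture is at (475,370), with the knob at (429,301). The next step is to range all of these.

```bash
cat >> h.py <<'E'
def ray(n,px,obs=None):
    c=vision.calibration(n)
    p=cv2.undistortPoints(np.array(px,float).reshape(-1,1,2),c['camera_matrix'],c['dist']).reshape(-1,2)
    d=np.c_[p[:,0],-p[:,1],-np.ones(len(p))]
    if n=='wrist':
        from scipy.spatial.transform import Rotation as R
        T=np.eye(4);T[:3,:3]=R.from_euler('xyz',obs['tcp_rot'],degrees=True).as_matrix();T[:3,3]=obs['ee_pos']
        M=T@c['mount']
    else: M=np.linalg.inv(c['extrinsics'])
    return M[:3,3],d@M[:3,:3].T
def onz(n,px,z,obs=None):
    o,d=ray(n,px,obs); return o+d*((z-o[2])/d[:,2])[:,None]
def proj(n,P,obs=None):
    c=vision.calibration(n)
    if n=='wrist':
        from scipy.spatial.transform import Rotation as R
        T=np.eye(4);T[:3,:3]=R.from_euler('xyz',obs['tcp_rot'],degrees=True).as_matrix();T[:3,3]=obs['ee_pos']
        E=np.linalg.inv(T@c['mount'])
    else: E=c['extrinsics']
    P=np.atleast_2d(P)@E[:3,:3].T+E[:3,3]
    q=np.c_[P[:,0],-P[:,1],-P[:,2]]
    return cv2.projectPoints(q,np.zeros(3),np.zeros(3),c['camera_matrix'],c['dist'])[0].reshape(-1,2)
def tri(l):
    A=0;b=0
    for n,px,o in l:
        c,d=ray(n,[px],o);d=d[0]/np.linalg.norm(d[0]);Q=np.eye(3)-np.outer(d,d);A=A+Q;b=b+Q@c
    return np.linalg.solve(A,b)
E
python3 - <<'E'
from h import *
np.set_printoptions(precision=4,suppress=True)
for k,p in dict(A=(414,205),B=(328,262),C=(460,260),D=(605,335),knobtray=(385,487),pump=(270,345),jack=(224,293)).items():
    w=onz('scene',[np.array(p)/1.5],0.01)[0]; print('scene',k,w,np.hypot(*w[:2]))
for k,p in dict(A=(582,280),B=(430,248),C=(490,340),D=(407,492),tray=(177,345)).items():
    w=onz('side',[np.array(p)/1.5],0.01)[0]; print('side',k,w,np.hypot(*w[:2]))
print('knob',tri([('scene',np.array((429,301))/1.5,None),('side',np.array((362,314))/1.5,None)]))
for n,c,s in [('scene',(250,180,420,310),4.5),('scene',(170,130,350,210),4.4),('side',(130,190,270,300),5.4),('side',(240,120,380,200),5.5)]:
    im=np.load('pics/%s0.npy'%n)[c[1]:c[3],c[0]:c[2]]
    cv2.imwrite('pics/c_%s_%d.png'%(n,c[0]),cv2.resize(im,None,fx=s,fy=s,interpolation=cv2.INTER_CUBIC)[:,:,::-1])
E
```

```text
scene A [ 0.3131 -0.277   0.01  ] 0.4180908212753425
scene B [ 0.5589 -0.1925  0.01  ] 0.5910848938520423
scene C [ 0.3653 -0.069   0.01  ] 0.3718080323954679
scene D [0.3183 0.202  0.01  ] 0.3770275796576832
scene knobtray [0.7263 0.2373 0.01  ] 0.7641005479045204
scene pump [ 0.7333 -0.0504  0.01  ] 0.7350389764295865
scene jack [ 0.7418 -0.2073  0.01  ] 0.7702237201651192
side A [ 0.3136 -0.2786  0.01  ] 0.4194703656901679
side B [ 0.5614 -0.1963  0.01  ] 0.5947786915399711
side C [ 0.3615 -0.066   0.01  ] 0.3674458420011406
side D [0.3105 0.2029 0.01  ] 0.3709139640171499
side tray [0.716  0.2286 0.01  ] 0.7515945393848142
knob [0.5159 0.0392 0.0518]
```

View pics/c_scene_170.png

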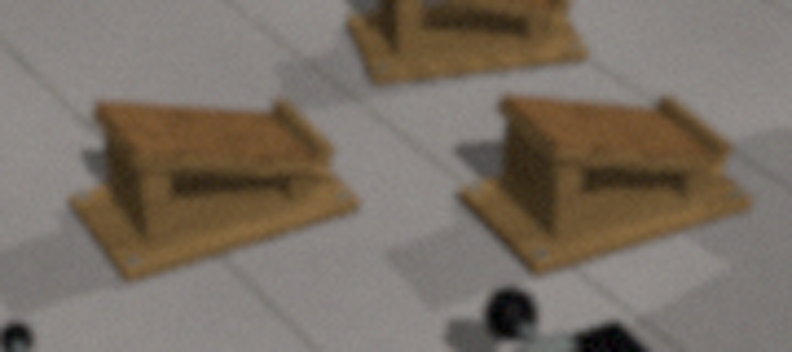

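View pics/c_side_240.png

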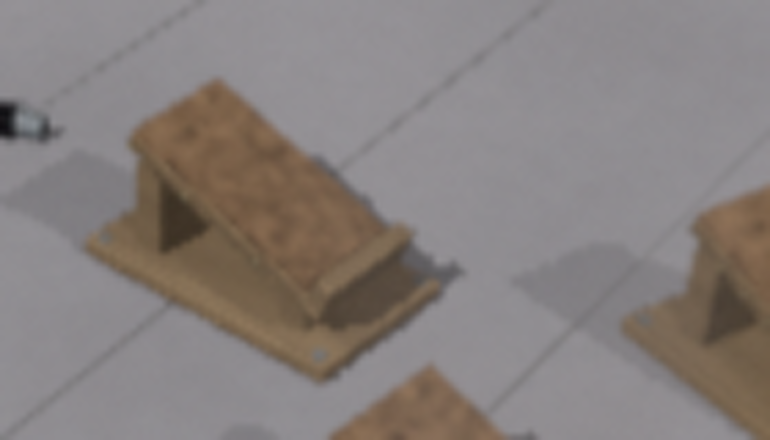

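View pics/c_scene_250.png

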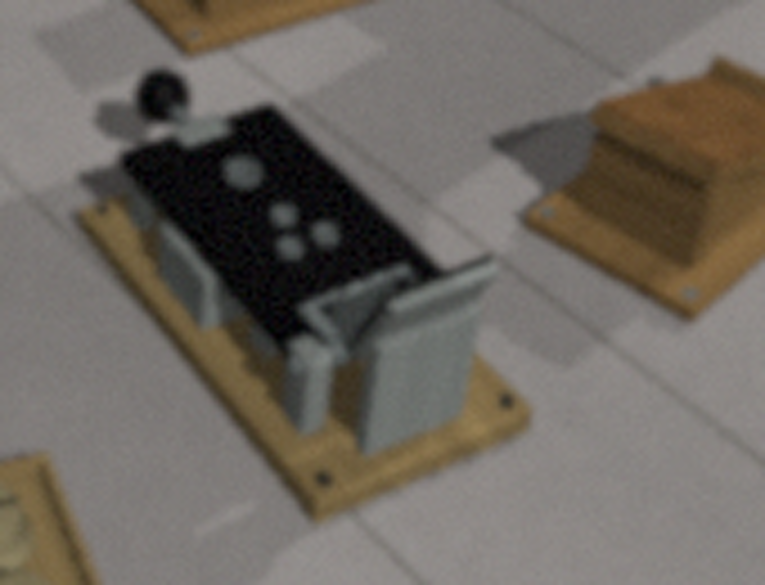

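View pics/c_side_130.png

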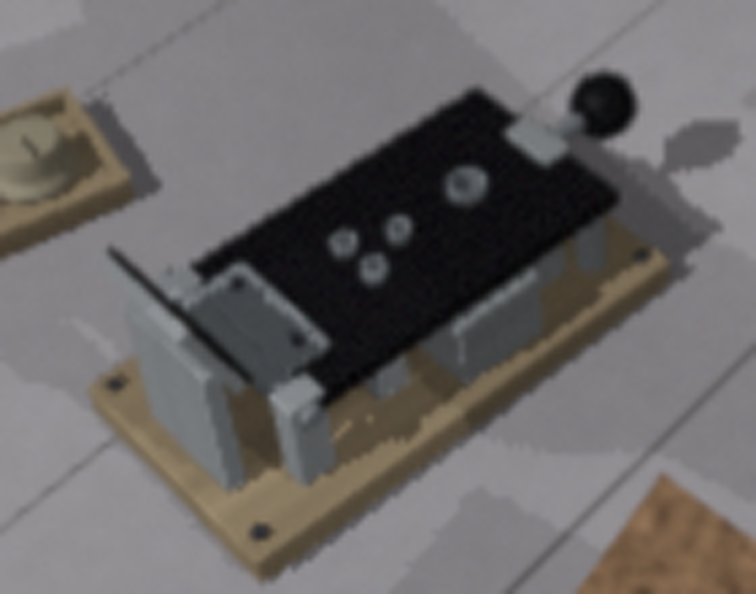

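Run:
```python
from h import *
np.set_printoptions(precision=4,suppress=True)
def P(n,off,s,pts,z): 
    w=onz(n,[np.array(off)+(np.array(p)+.5)/s-.5 for p in pts],z); return w
a=P('scene',(250,180),4.5,[(80,212),(317,500),(528,402)],.015)
b=P('side',(130,190),5.4,[(262,568),(93,388),(668,258)],.015)
print('fix scene L(knob,?) F R',a,np.linalg.norm(np.diff(a,axis=0),axis=1)); print('ctr',(a[0]+a[2])/2)
print('fix side',b,np.linalg.norm(b[0]-b[1]),np.linalg.norm(b[0]-b[2])); print('ctr',(b[1]+b[2])/2)
print('yaw',[np.degrees(np.arctan2(*v[1::-1])) for v in (a[1]-a[0],b[0]-b[2],np.r_[0,0,0]+a[2]-a[1],b[1]-b[0])])
a=P('scene',(170,130),4.4,[(72,200),(127,268),(357,203)],.01)
b=P('side',(240,120),5.5,[(88,240),(322,372),(440,285)],.01)
for x in (a,b):
    print('rest',x,np.linalg.norm(np.diff(x,axis=0),axis=1),'ctr',(x[0]+x[2])/2)
print('yaw',[np.degrees(np.arctan2(*v[1::-1])) for v in (a[1]-a[2],a[1]-a[0],b[0]-b[1],b[2]-b[1])])
# knob centroid by mask
for n,c in (('scene',(272,188,300,212)),('side',(228,198,252,222))):
    im=np.load('pics/%s0.npy'%n)[c[1]:c[3],c[0]:c[2]]
    m=(im.max(2)<60).astype(np.uint8); k,l,st,ce=cv2.connectedComponentsWithStats(m)
    print(n,st[1:],ce[1:]+np.array(c[:2]))
```

```text
fix scene L(knob,?) F R [[0.5743 0.0509 0.015 ]
 [0.5951 0.2451 0.015 ]
 [0.4869 0.2547 0.015 ]] [0.1953 0.1086]
ctr [0.5306 0.1528 0.015 ]
fix side [[0.4833 0.2602 0.015 ]
 [0.5913 0.2467 0.015 ]
 [0.465  0.0625 0.015 ]] 0.10886225672508926 0.19859501394093165
ctr [0.5281 0.1546 0.015 ]
yaw [np.float64(83.88264297001557), np.float64(84.69307161486469), np.float64(174.89460465825957), np.float64(-7.145416273072794)]
rest [[ 0.6303 -0.2385  0.01  ]
 [ 0.6344 -0.1586  0.01  ]
 [ 0.4924 -0.1414  0.01  ]] [0.08   0.1431] ctr [ 0.5613 -0.1899  0.01  ]
rest [[ 0.6325 -0.1527  0.01  ]
 [ 0.4866 -0.1397  0.01  ]
 [ 0.4788 -0.2275  0.01  ]] [0.1465 0.0881] ctr [ 0.5556 -0.1901  0.01  ]
yaw [np.float64(-6.930882469296472), np.float64(87.00266472463161), np.float64(-5.110057070526662), np.float64(-95.07443350835659)]
scene [[ 9  8 10 11 92]
 [14 23  4  1  4]
 [24 22  4  2  5]] [[285.2283 200.9457]
 [287.5    211.    ]
 [297.8    210.8   ]]
side [[  8   6  12  12 106]
 [  0  20  12   4  26]] [[241.4057 209.1604]
 [233.8846 220.2308]]
```

```bash
cat >> h.py <<'E'
from scipy.spatial.transform import Rotation as R
def toolR(jaw_yaw,tilt_yaw=None,tilt=0):
    # tool x down, z = jaw dir
    z=np.array([np.cos(np.radians(jaw_yaw)),np.sin(np.radians(jaw_yaw)),0]); x=np.array([0,0,-1.])
    return np.c_[x,np.cross(z,x),z]
def delta(pos,Rt,obs=None):
    "turn rotvec (deg, tool axes) and shift (mm, tool axes now)"
    obs=obs or sensors.get_obs(); Rc=R.from_euler('xyz',obs['tcp_rot'],degrees=True).as_matrix()
    return R.from_matrix(Rc.T@Rt).as_rotvec(degrees=True), Rc.T@(np.array(pos)-obs['ee_pos'])*1000
def Rnow(): return R.from_euler('xyz',sensors.get_obs()['tcp_rot'],degrees=True).as_matrix()
E
python3 - <<'E'
from h import *
np.set_printoptions(precision=3,suppress=True)
print(Rnow())
for y in (-5.7,174.3): print(y,delta((.517,.0385,.197),toolR(y)), toolR(y)[:,1])
E
```

```text
[[-0.    -0.975  0.222]
 [-0.001  0.222  0.975]
 [-1.    -0.    -0.001]]
-5.7 (array([82.878, -0.045,  0.041]), array([  -0.147, -495.561, -397.536])) [0.099 0.995 0.   ]
174.3 (array([-97.122,  -0.043,  -0.046]), array([  -0.147, -495.561, -397.536])) [-0.099 -0.995 -0.   ]
```

Candidate B (0.59 m from the base) is the farthest, against A 0.42, C 0.37 and D 0.37. The close crop shows a cork seat with its lip toward the robot. I'm taking B and moving over the knob.

Emit:
carry_out([
  [0, 0, 0, 0, -45, -36, 100],
  [0, 0, 0, 0, -45, -36, 100],
  [0, 0, 0, 0, -45, -36, 100],
  [0, 0, 0, 0, -45, -36, 100],
  [0, 0, 0, 0, -45, -36, 100],
  [0, 0, 0, 0, -45, -36, 100],
  [0, 0, 0, 0, -45, -36, 100],
  [0, 0, 0, 0, -45, -36, 100],
  [0, 0, 0, 0, -45, -36, 100],
  [0, 0, 0, 0, -45, -36, 100],
  [0, 0, 0, 0, -45, -36, 100],
  [10.4, 0, 0, 0, 0, 0, 100],
])

```text
time: 1.65
ee_pos: [0.5182, 0.0373, 0.1957]
tcp_rot: [133.0, 89.9, -160.6]
wrist_force: [-1.5, 1.0, 1.5]
opening: 0.0855
```

Emit:
carry_out([
  [10.4, 0, 0, 0, 0, 0, 100],
  [10.4, 0, 0, 0, 0, 0, 100],
  [10.4, 0, 0, 0, 0, 0, 100],
  [10.4, 0, 0, 0, 0, 0, 100],
  [10.4, 0, 0, 0, 0, 0, 100],
  [10.4, 0, 0, 0, 0, 0, 100],
  [10, 0, 0, 0, 0, 0, 100],
  [0, 0, 0, 0, 0, 0, 60],
  [0, 0, 0, 0, 0, 0, 60],
])

```text
time: 2.78
ee_pos: [0.5168, 0.0403, 0.1969]
tcp_rot: [-171.4, 90.0, -176.8]
wrist_force: [-0.1, 0.3, -0.6]
opening: 0.0522
```

Run:
```python
from h import *
np.set_printoptions(precision=3,suppress=True)
o=sensors.get_obs();print(o)
im=save('wrist','w1',s=1.5)
print(delta((.517,.0385,.049-.019),toolR(-5.7),o))
print(proj('wrist',[(.517,.0385,.051)],o)*1.5)
```

```text
{'time': 2.775, 'q': array([ 4.459,  0.634,  5.548, 94.923,  0.   , 99.861]), 'qd': array([-0.047,  0.012, -0.042,  0.083,  0.061,  0.649]), 'joint_efforts': array([ -0.002, -47.216,  46.514,   0.005,  -0.   ,   0.065]), 'ee_pos': array([0.517, 0.04 , 0.197]), 'tcp_rot': array([-171.409,   89.99 , -176.812]), 'wrist_force': array([-0.089,  0.35 , -0.575]), 'torque': array([ 0.026, -0.008,  0.023]), 'opening': 0.05224041315141772}
(array([ 0.297, -0.009,  0.001]), array([166.88 ,  -1.768,   0.39 ]))
[[390.239 270.951]]
```

View pics/w1.png

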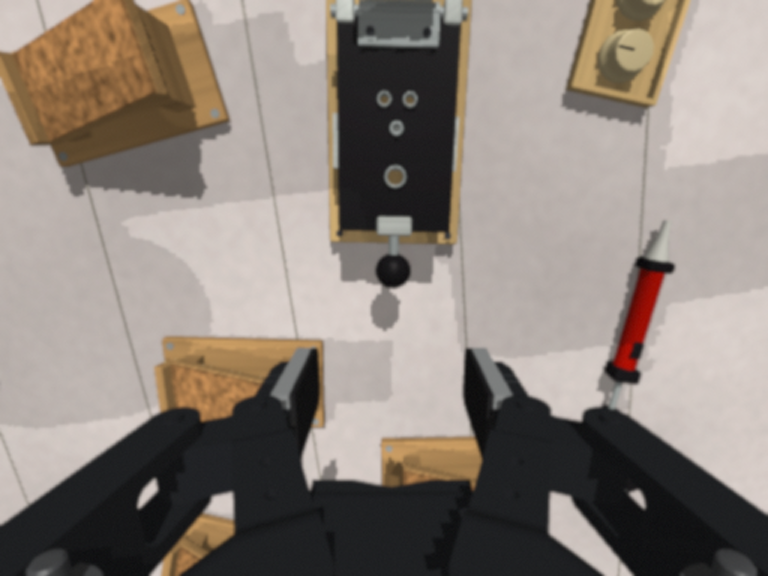

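Run:
```python
from h import *
np.set_printoptions(precision=4,suppress=True)
o=sensors.get_obs()
im=np.load('pics/w1.npy')
k=onz('wrist',[(393/1.5,269.5/1.5)],.051,o)[0]
h=onz('wrist',[(399/1.5,22/1.5),(384/1.5,99/1.5),(410/1.5,99/1.5),(396/1.5,128/1.5),(395/1.5,176/1.5),(338/1.5,238/1.5),(450/1.5,236/1.5)],.0555,o)
print(k,h)
# black lid plate axis
m=(im.max(2)<45).astype(np.uint8); m[165:]=0; m[:20]=0
m=cv2.morphologyEx(m,cv2.MORPH_CLOSE,np.ones((9,9)))
n,l,st,ce=cv2.connectedComponentsWithStats(m); i=1+st[1:,4].argmax(); print(st[i])
c=max(cv2.findContours((l==i).astype(np.uint8),0,1)[0],key=cv2.contourArea)
w=onz('wrist',c.reshape(-1,2),.0555,o)[:,:2]
r=cv2.minAreaRect((w*1000).astype(np.float32));print(r)
print(delta((k[0],k[1],.03),toolR(-5.7),o))
```

```text
[0.5193 0.0394 0.051 ] [[0.5392 0.2087 0.0555]
 [0.5245 0.1622 0.0555]
 [0.5426 0.1605 0.0555]
 [0.5311 0.1425 0.0555]
 [0.5273 0.1097 0.0555]
 [0.48   0.0687 0.0555]
 [0.5648 0.0621 0.0555]]
[ 226   20   79  134 8691]
((530.0559692382812, 138.1432342529297), (134.36160278320312, 81.09239196777344), 83.41583251953125)
(array([ 0.2594, -0.0104,  0.0028]), array([166.8846,  -0.6035,   2.5614]))
```

The wrist view shows the knob at (393,270), about 2 mm from the two-camera estimate, between the open fingers. The lid's axis runs at about 84°. Next I descend and grip.

Emit:
carry_out([
  [0.6, 0, 0, 50, -0.6, 2, 60],
  [0, 0, 0, 50, 0, 0, 60],
  [0, 0, 0, 45, 0, 0, 60],
  [0, 0, 0, 22, 0, 0, 60],
  [0, 0, 0, 0, 0, 0, 10],
  [0, 0, 0, 0, 0, 0, 10],
  [0, 0, 0, 0, 0, 0, 10],
  [0, 0, 0, 0, 0, 0, 10],
], squeeze=25)

```text
time: 3.82
ee_pos: [0.5193, 0.0396, 0.0309]
tcp_rot: [10.3, 89.9, 4.1]
wrist_force: [0.9, 0.7, 0.7]
opening: 0.0087
```

Run:
```python
from h import *
np.set_printoptions(precision=3,suppress=True)
o=sensors.get_obs();print(o)
save('wrist','w2',s=1.5)
Rc=R.from_euler('xyz',o['tcp_rot'],degrees=True).as_matrix();print(Rc)
```

```text
{'time': 3.825, 'q': array([  4.356,   0.98 , -12.466,  76.472,  -0.   , 100.564]), 'qd': array([-0.069,  0.104, -0.245, -0.12 , -0.008,  0.076]), 'joint_efforts': array([ -0.003, -47.317,  46.158,   0.119,  -0.002,  -0.006]), 'ee_pos': array([0.519, 0.04 , 0.031]), 'tcp_rot': array([10.336, 89.918,  4.128]), 'wrist_force': array([0.87 , 0.702, 0.692]), 'torque': array([-0.088, -0.113,  0.015]), 'opening': 0.008699280030126386}
[[ 0.001  0.108  0.994]
 [ 0.     0.994 -0.108]
 [-1.     0.     0.001]]
```

View pics/w2.png

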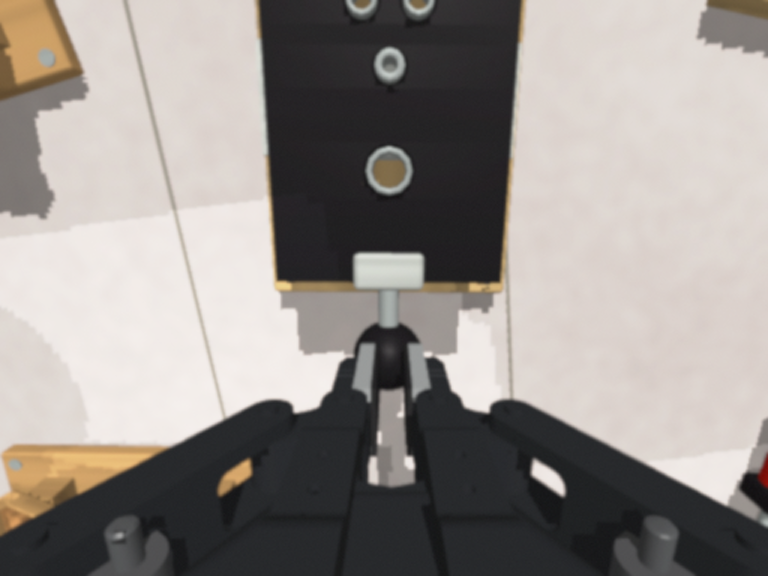

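Run:
```python
from h import *
np.set_printoptions(precision=4,suppress=True)
o=sensors.get_obs()
for z in (.031,.051): print(z,onz('wrist',[(388/1.5,355/1.5)],z,o))
print(proj('wrist',[o['ee_pos'],o['ee_pos']+[0,0,.019],(.5193,.0394,.051)],o)*1.5)
save('scene','s2',(240,150,350,230),6); save('side','d2',(190,150,300,250),6)
```

```text
0.031 [[0.5179 0.03   0.031 ]]
0.051 [[0.519  0.0386 0.051 ]]
[[388.79   335.0195]
 [388.6128 351.6916]
 [388.5763 353.1746]]
```

View pics/s2.png

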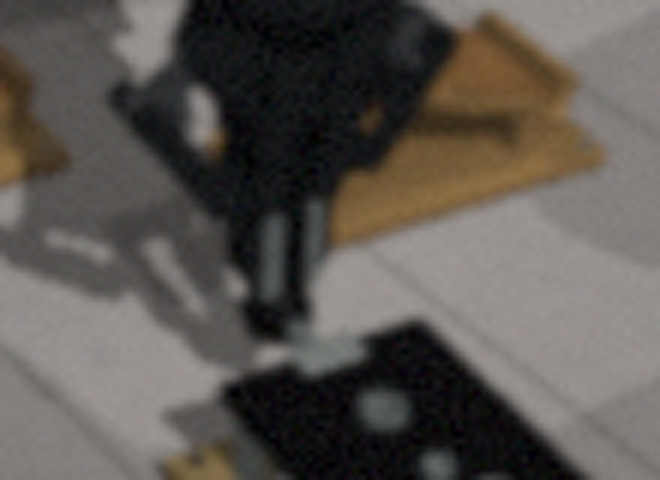

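View pics/d2.png

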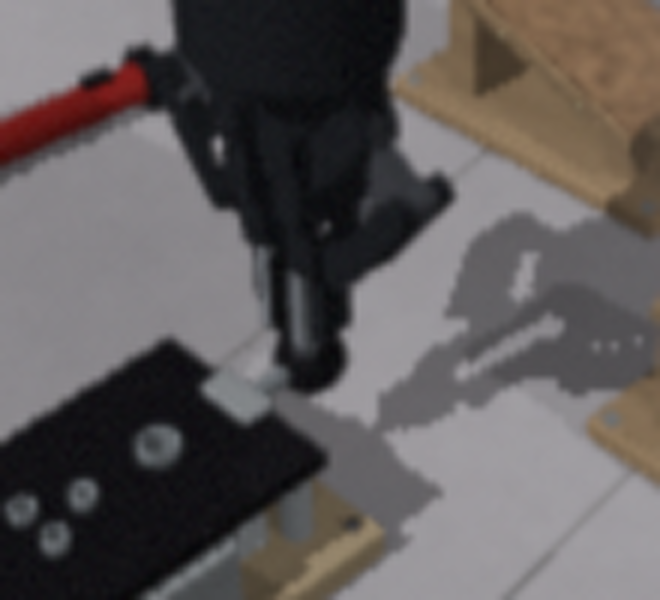

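Run:
```python
from h import *
np.set_printoptions(precision=2,suppress=True)
o=sensors.get_obs();t=o['ee_pos']
P=[t,t+[0,0,.019],t+[0,0,.04],(.5193,.0394,.051),(.5193,.0394,.037)]
for n,c,f in (('scene',(240,150),'s2'),('side',(190,150),'d2')):
    p=(proj(n,P)-c)*6;print(n,p)
    im=cv2.imread('pics/%s.png'%f)
    im=cv2.convertScaleAbs(im,alpha=2.5,beta=10)
    for q in p: cv2.circle(im,tuple(int(v) for v in q),4,(0,0,255),-1)
    cv2.imwrite('pics/%s_b.png'%f,im)
Rc=Rnow()
for d in (0,10,20,30): print(d,proj('wrist',[t+Rc@[-d/1000,.011,.0044],t+Rc@[-d/1000,-.011,.0044]],o)*1.5)
im=np.load('pics/w2.npy')[190:300,190:330]
cv2.imwrite('pics/w2_b.png',cv2.convertScaleAbs(cv2.resize(im,None,fx=5.5,fy=5.5,interpolation=cv2.INTER_CUBIC),alpha=2.5,beta=10)[:,:,::-1])
```

```text
scene [[269.04 356.29]
 [270.94 315.57]
 [273.11 269.34]
 [270.94 312.51]
 [269.54 342.66]]
side [[303.86 390.58]
 [301.99 352.83]
 [299.85 309.78]
 [302.22 350.06]
 [303.61 378.04]]
0 [[398.68 311.71]
 [398.45 357.62]]
10 [[399.1  318.93]
 [398.84 367.03]]
20 [[399.57 326.98]
 [399.28 377.5 ]]
30 [[400.09 336.03]
 [399.77 389.21]]
```

View pics/d2_b.png

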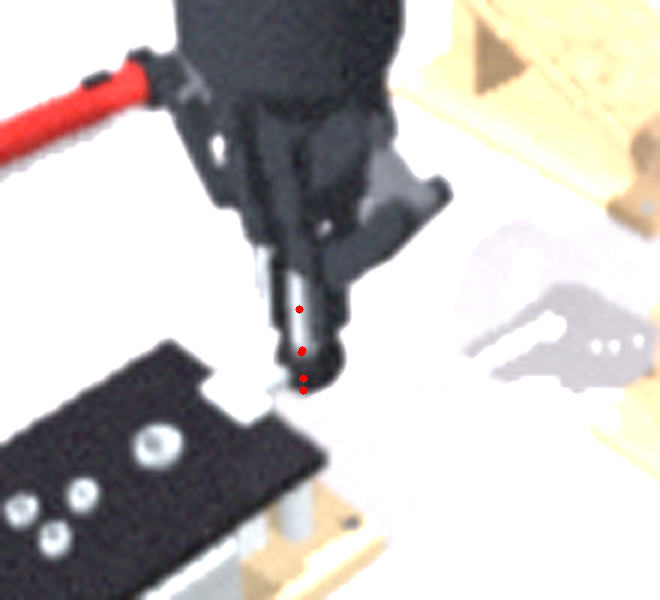

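View pics/w2_b.png

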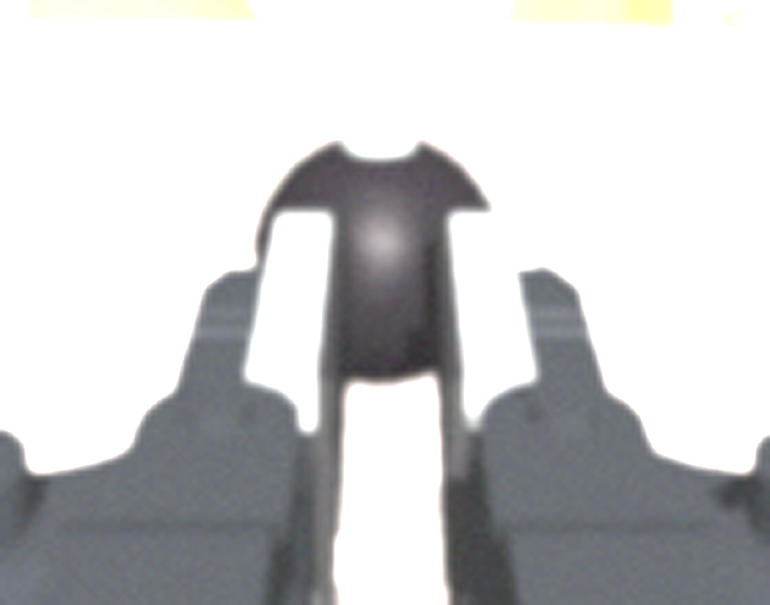

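The fingers closed to 8.7 mm without holding anything. In the wrist crop the pads lie over the ball, so the tips sit higher than expected. I'll reopen, go lower and close again.

Emit:
carry_out([
  [0, 0, 0, 0, 0, 0, 60],
  [0, 0, 0, 0, 0, 0, 60],
  [0, 0, 0, 0, 0, 0, 60],
  [0, 0, 0, 10, 0, 0, 60],
  [0, 0, 0, 8, 0, 0, 60],
  [0, 0, 0, 0, 0, 0, 10],
  [0, 0, 0, 0, 0, 0, 10],
  [0, 0, 0, 0, 0, 0, 10],
  [0, 0, 0, 0, 0, 0, 10],
], squeeze=25)

```text
time: 5.1
ee_pos: [0.5181, 0.0395, 0.0118]
tcp_rot: [-171.5, 89.9, -177.7]
wrist_force: [-5.5, 1.4, -0.5]
opening: 0.0258
```

Run:
```python
from h import *
np.set_printoptions(precision=3,suppress=True)
o=sensors.get_obs();print(o['ee_pos'],o['opening'],o['wrist_force'])
im=save('wrist','w3',(190,170,330,300),5)
im=cv2.imread('pics/w3.png');cv2.imwrite('pics/w3.png',cv2.convertScaleAbs(im,alpha=2.5,beta=10))
im=save('side','d3',(190,150,300,250),6)
im=cv2.imread('pics/d3.png');cv2.imwrite('pics/d3.png',cv2.convertScaleAbs(im,alpha=2.5,beta=10))
```

```text
[0.518 0.04  0.012] 0.02575032810315812 [-5.537  1.421 -0.549]
```

View pics/w3.png

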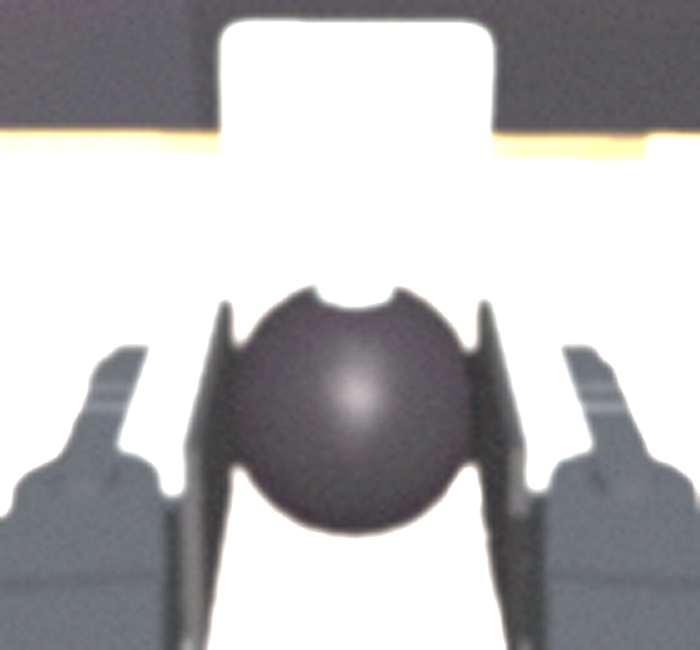

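View pics/d3.png

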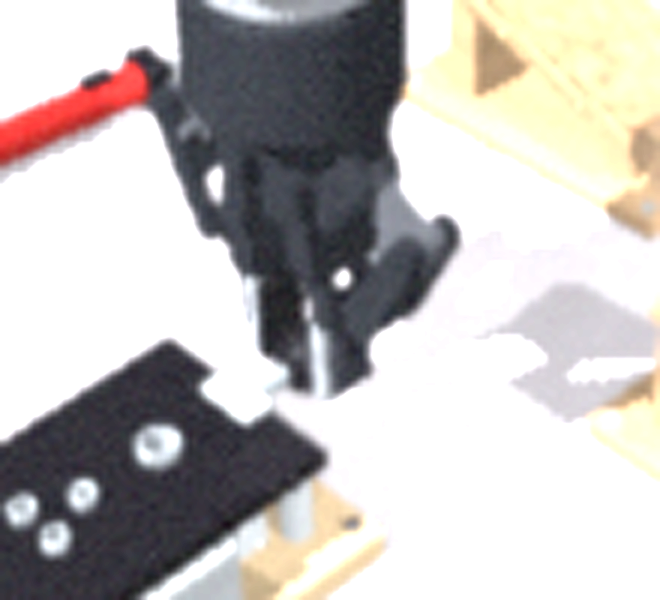

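Run:
```python
from h import *
np.set_printoptions(precision=1,suppress=True)
o=sensors.get_obs();t=o['ee_pos'];Rc=Rnow()
for d in (0,10,20,30,40):
  print(d,*[((proj('side',[t+Rc@[-d/1000,y,z]])-(190,150))*6)[0] for y in (-.011,.011) for z in (-.018,.018)])
im=save('scene','s3',(240,150,350,230),6)
im=cv2.imread('pics/s3.png');cv2.imwrite('pics/s3.png',cv2.convertScaleAbs(im,alpha=3,beta=10))
for d in (0,10,20,30,40):
  print(d,*[((proj('scene',[t+Rc@[-d/1000,y,z]])-(240,150))*6)[0] for y in (-.011,.011) for z in (-.018,.018)])
```

```text
0 [363.2 437.8] [297.  390.4] [320.2 468.3] [254.1 419.5]
10 [362.7 418.6] [296.  371.2] [319.3 449.1] [252.8 400.4]
20 [362.1 399.1] [295.  351.8] [318.4 429.5] [251.4 380.9]
30 [361.6 379.2] [293.9 332.1] [317.5 409.7] [250.  361.2]
40 [361.  359.1] [292.8 312.1] [316.6 389.5] [248.5 341.1]
0 [295.7 364.1] [213.5 392.3] [326.5 396.9] [243.1 426.1]
10 [296.9 343.5] [214.1 371.6] [327.8 376.1] [243.9 405.2]
20 [298.  322.6] [214.7 350.6] [329.2 355. ] [244.7 384. ]
30 [299.1 301.4] [215.3 329.3] [330.5 333.7] [245.6 362.6]
40 [300.3 280. ] [215.9 307.7] [331.9 312.1] [246.4 340.8]
```

View pics/s3.png

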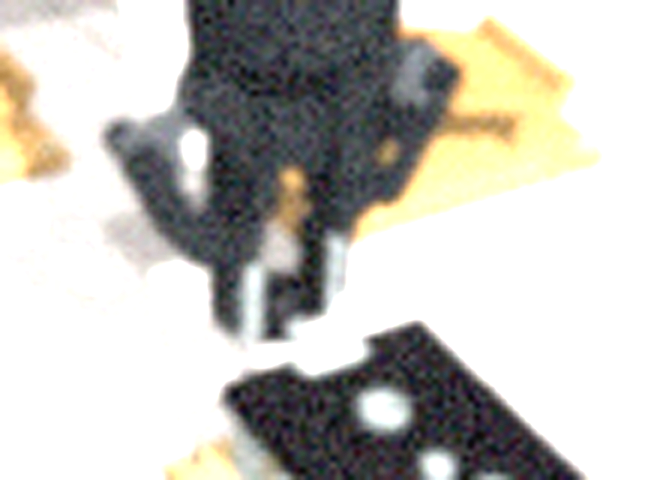

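Both outside cameras agree: the silver fingertips end at scene crop (250,340) and side crop (317,393), about 39 mm behind the reported TCP. The grip therefore only just reaches the ball's equator. I'll reopen and go 14 mm lower.

Emit:
carry_out([
  [0, 0, 0, 0, 0, 0, 50],
  [0, 0, 0, 0, 0, 0, 50],
  [0, 0, 0, 7, 0, 0, 50],
  [0, 0, 0, 7, 0, 0, 50],
  [0, 0, 0, 0, 0, 0, 10],
  [0, 0, 0, 0, 0, 0, 10],
  [0, 0, 0, 0, 0, 0, 10],
  [0, 0, 0, 0, 0, 0, 10],
], squeeze=25)

```text
time: 6.25
ee_pos: [0.518, 0.0395, -0.0023]
tcp_rot: [-171.6, 89.9, -177.9]
wrist_force: [-4.9, 0.5, -0.5]
opening: 0.0264
```

Run:
```python
from h import *
np.set_printoptions(precision=4,suppress=True)
o=sensors.get_obs();print(o['ee_pos'],o['opening'],o['wrist_force'])
Rc=Rnow();print(Rc)
p=np.r_[0,0]
a0=0
for a in np.arange(0,1.95,.12):
    p1=178*np.array([np.sin(a),1-np.cos(a)]); print(round(a,2),p1, end=' '); 
import sys
```

```text
[ 0.518   0.0395 -0.0023] 0.02635355546603675 [-4.8674  0.5271 -0.544 ]
[[-0.0014  0.1084  0.9941]
 [-0.0001  0.9941 -0.1084]
 [-1.     -0.0002 -0.0014]]
0.0 [0. 0.] 0.12 [21.3088  1.2801] 0.24 [42.3111  5.1018] 0.36 [62.7048 11.4104] 0.48 [82.1967 20.1149] 0.6 [100.5064  31.0903] 0.72 [117.3705  44.1786] 0.84 [132.5465  59.1916] 0.96 [145.8161  75.9134] 1.08 [156.9885  94.1036] 1.2 [165.903  113.5003] 1.32 [172.4313 133.8248] 1.44 [176.4796 154.7846] 1.56 [177.9896 176.0783] 1.68 [176.9397 197.3996] 1.8 [173.3449 218.442 ] 1.92 [167.2569 238.9026]
```

Emit:
carry_out([
  [0, 0, 0, -21.3, 1.3, 0, 10],
  [0, 0, 0, -21, 3.8, 0, 10],
  [0, 0, 0, -20.4, 6.3, 0, 10],
  [0, 0, 0, -19.5, 8.7, 0, 10],
  [0, 0, 0, -18.3, 11, 0, 10],
  [0, 0, 0, -16.9, 13.1, 0, 10],
], squeeze=25)

```text
time: 7.0
ee_pos: [0.5232, 0.0838, 0.1159]
tcp_rot: [168.6, 90.0, 162.4]
wrist_force: [-2.4, 2.0, -3.5]
opening: 0.0265
```

Run:
```python
from h import *
np.set_printoptions(precision=3,suppress=True)
o=sensors.get_obs();print(o['ee_pos'],o['opening'],o['wrist_force'],o['torque'])
save('side','d4',s=1.5)
```

```text
[0.523 0.084 0.116] 0.026505018906425776 [-2.363  1.95  -3.549] [0.347 0.551 0.049]
```

View pics/d4.png

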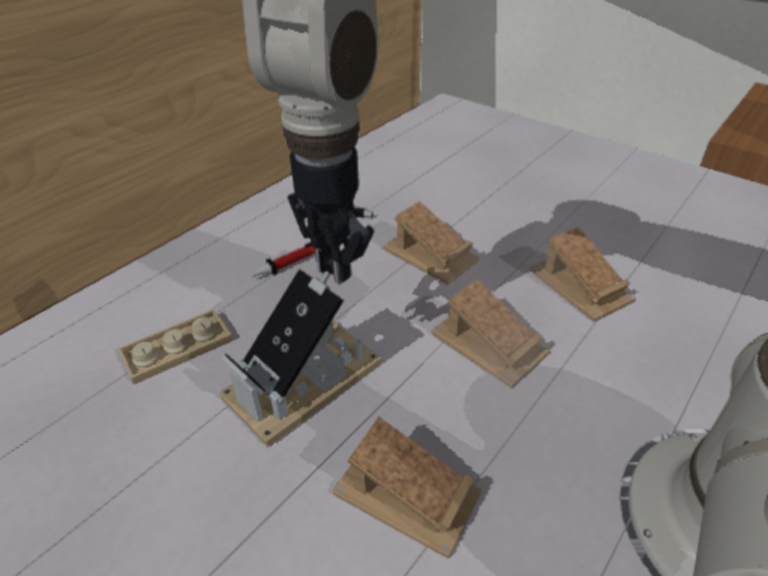

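The lid is rising, with the ball held at about (325,275). I'll continue along the arc.

Emit:
carry_out([
  [0, 0, 0, -15.2, 15, 0, 10],
  [0, 0, 0, -13.3, 16.7, 0, 10],
  [0, 0, 0, -11.2, 18.2, 0, 10],
  [0, 0, 0, -8.9, 19.4, 0, 10],
  [0, 0, 0, -6.5, 20.3, 0, 10],
  [0, 0, 0, -4, 21, 0, 10],
  [0, 0, 0, -1.5, 21.3, 0, 10],
  [0, 0, 0, 1, 21.3, 0, 10],
  [0, 0, 0, 3.6, 21, 0, 10],
  [0, 0, 0, 3, 10.3, 0, 10],
  [0, 0, 0, 0, 0, 0, 10],
], squeeze=25)

```text
time: 8.43
ee_pos: [0.5446, 0.2687, 0.1683]
tcp_rot: [28.1, 89.9, 22.0]
wrist_force: [5.4, -0.2, 3.6]
opening: 0.026
```

Run:
```python
from h import *
np.set_printoptions(precision=3,suppress=True)
o=sensors.get_obs();print(o['ee_pos'],o['opening'],o['wrist_force'],o['torque'],o['tcp_rot'])
save('side','d5',s=1.5)
```

```text
[0.545 0.269 0.168] 0.026019660147205012 [ 5.419 -0.173  3.572] [-0.072 -1.034 -0.   ] [28.126 89.872 21.957]
```

View pics/d5.png

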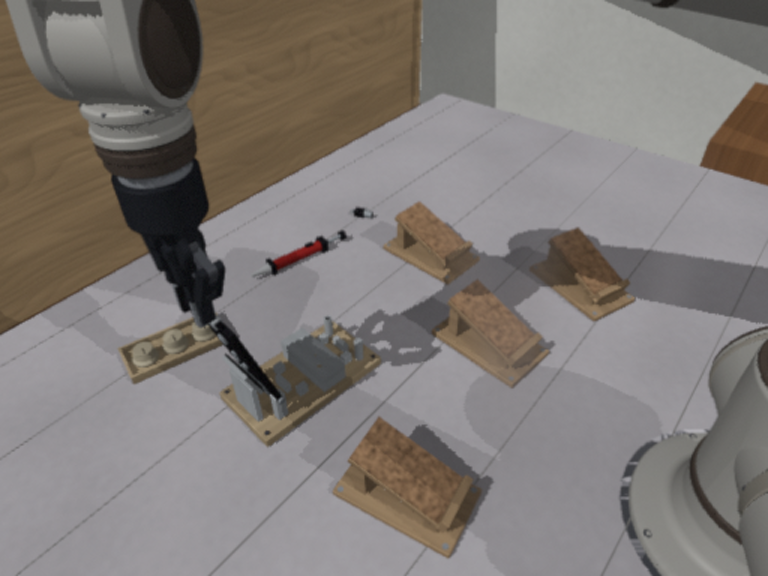

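Emit:
carry_out([
  [0, 0, 0, 0, 0, 0, 60],
  [0, 0, 0, 0, 0, 0, 60],
  [0, 0, 0, 0, 0, 0, 60],
  [0, 0, 0, -30, 0, 0, 60],
  [0, 0, 0, -40, 0, 0, 60],
  [0, 0, 0, 0, -60, 0, 60],
  [0, 0, 0, 0, -60, 0, 60],
  [0, 0, 0, 0, -38, -3, 60],
  [0, 0, 0, 0, 0, 0, 80],
  [0, 0, 0, 0, 0, 0, 80],
])

```text
time: 9.72
ee_pos: [0.5235, 0.1103, 0.2384]
tcp_rot: [76.3, 90.0, 70.1]
wrist_force: [-0.4, 0.0, -0.4]
opening: 0.0684
```

Run:
```python
from h import *
np.set_printoptions(precision=3,suppress=True)
o=sensors.get_obs();print(o['ee_pos'],o['opening'],o['wrist_force'],o['q'])
save('wrist','w6',s=1.5);save('side','d6',(120,170,290,310),4.5)
```

```text
[0.524 0.11  0.238] 0.0683708803373973 [-0.389  0.028 -0.415] [ 11.887   4.042  13.737  99.685   0.016 108.138]
```

View pics/d6.png

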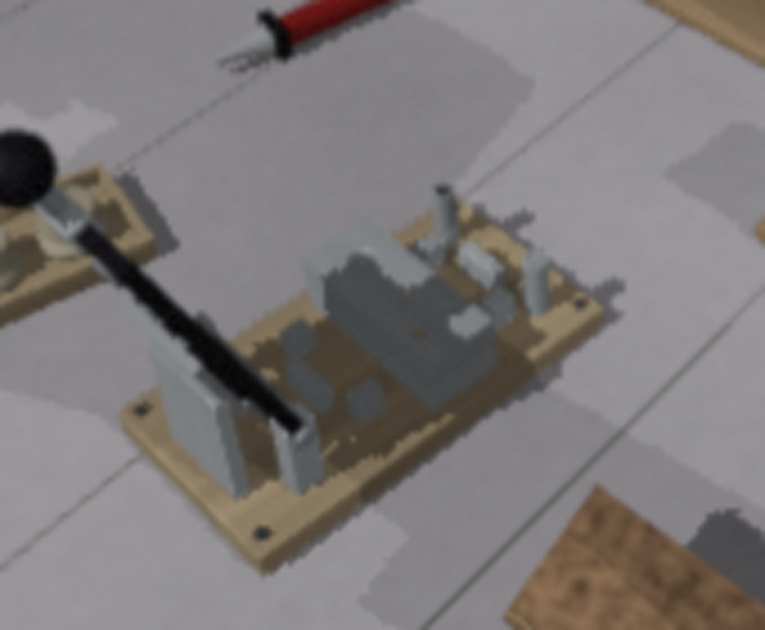

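View pics/w6.png

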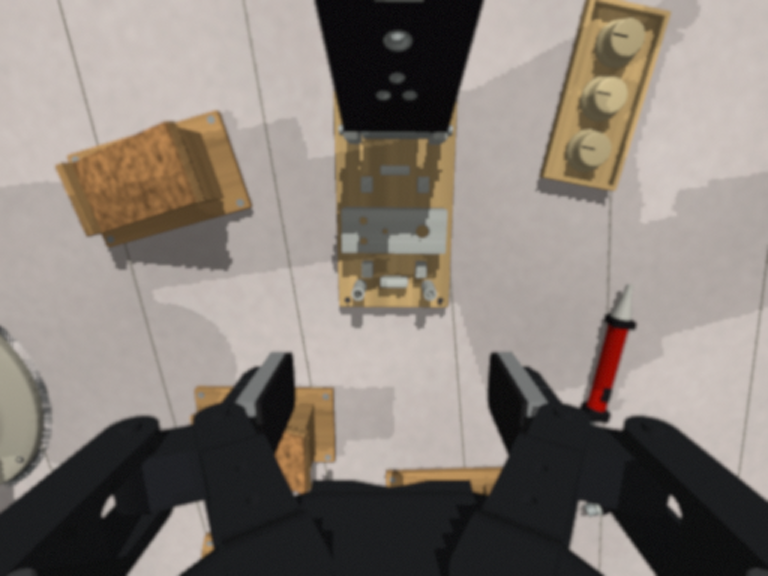

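The lid stands open on its stop. The wrist picture also shows the enclosure at (394,231) lying crosswise in the nest, which is not what the description says. I'll look closer.

Run:
```python
from h import *
a=np.load('pics/w6.npy')[80:215,210:320]
cv2.imwrite('pics/w6c.png',cv2.convertScaleAbs(cv2.resize(a,None,fx=4.4,fy=4.4,interpolation=cv2.INTER_CUBIC),alpha=1.2)[:,:,::-1])
a=np.load('pics/d6.npy')[205:270,175:265]
cv2.imwrite('pics/d6c.png',cv2.convertScaleAbs(cv2.resize(a,None,fx=8,fy=8,interpolation=cv2.INTER_CUBIC),alpha=1.6)[:,:,::-1])
```

```text
(no output)
```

View pics/w6c.png

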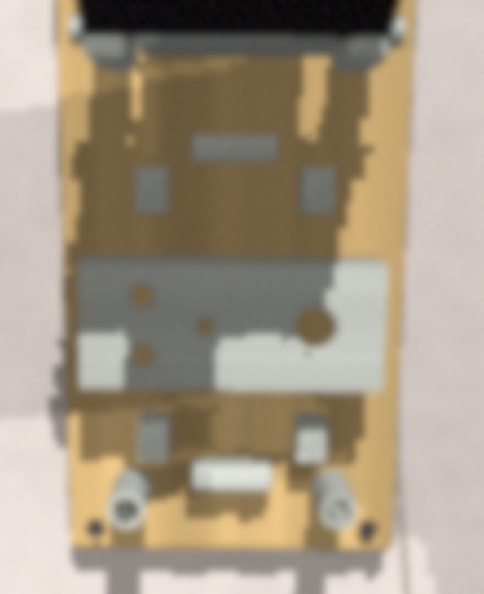

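View pics/d6c.png

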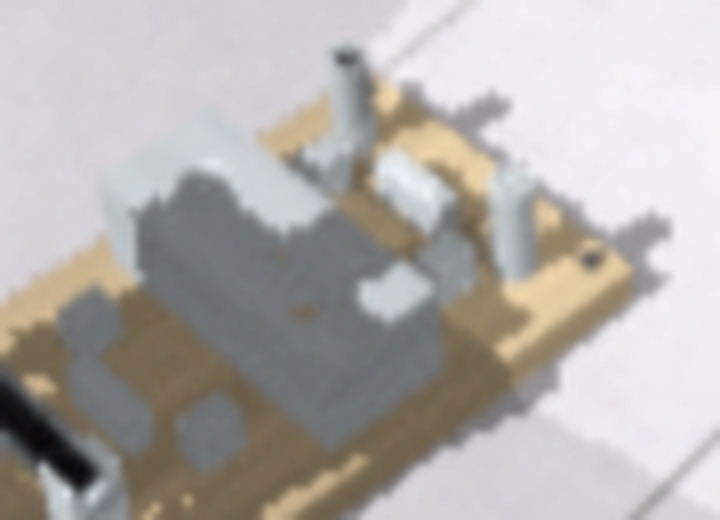

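Run:
```python
from h import *
np.set_printoptions(precision=4,suppress=True)
o=sensors.get_obs()
px=[(np.array(p)+.5)/4.4-.5+(210,80) for p in [(77,258),(388,258),(386,390),(77,390)]]
for b in (0,.006,.012):
    oo=dict(o);oo['ee_pos']=o['ee_pos']+[0,0,b]
    w=onz('wrist',px,.046,oo); e=w-np.roll(w,1,0)
    print(b,w.mean(0),np.linalg.norm(e,axis=1), np.degrees(np.arctan2(*(w[1]-w[0])[1::-1])),np.degrees(np.arctan2(*(w[2]-w[3])[1::-1])))
# side: top face corners from d6c
s=[(np.array(p)+.5)/8-.5+(175,205) for p in [(103,185),(205,108),(442,290),(335,380)]]
w=onz('side',s,.046);print('side',w,w.mean(0),np.linalg.norm(w-np.roll(w,1,0),axis=1))
save('scene','s6',(260,190,380,290),6)
```

```text
0 [0.5293 0.1353 0.046 ] [0.0393 0.0917 0.0393 0.0937] -6.179073040207856 -6.174198484567167
0.006 [0.5292 0.1346 0.046 ] [0.0399 0.0932 0.0399 0.0952] -6.179073040207862 -6.174198484567159
0.012 [0.5292 0.1339 0.046 ] [0.0406 0.0947 0.0405 0.0967] -6.179073040207847 -6.174198484567156
side [[0.571  0.1486 0.046 ]
 [0.5705 0.1118 0.046 ]
 [0.4775 0.1207 0.046 ]
 [0.4784 0.1587 0.046 ]] [0.5244 0.135  0.046 ] [0.0932 0.0368 0.0934 0.038 ]
```

View pics/s6.png

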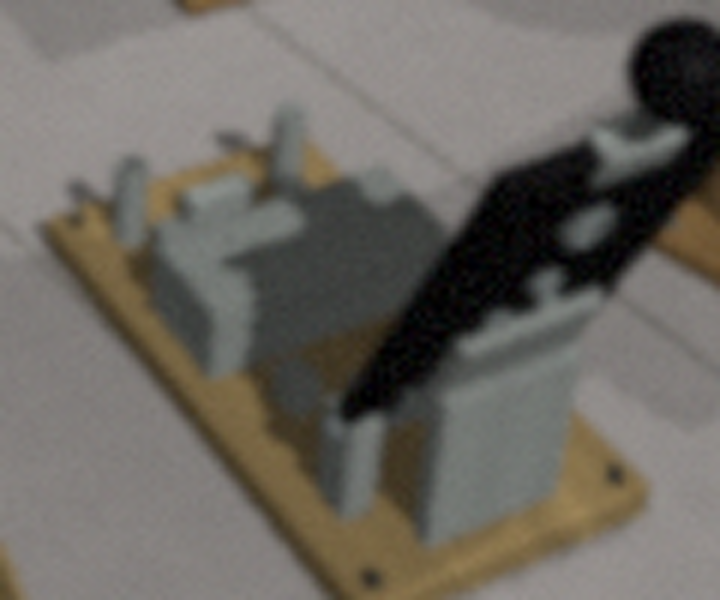

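The enclosure sits flat on the board between the corner blocks, drilled face up. Its centre is at about (0.528, 0.135) and its long side runs at −6.2°. I'll turn the jaws 90° so they close across the 38 mm width.

Emit:
carry_out([
  [-10, 0, 0, 0, 24.5, 2, 60],
  [-10, 0, 0, 0, 0, 0, 60],
  [-10, 0, 0, 0, 0, 0, 60],
  [-10, 0, 0, 0, 0, 0, 60],
  [-10, 0, 0, 0, 0, 0, 60],
  [-10, 0, 0, 0, 0, 0, 60],
  [-10, 0, 0, 0, 0, 0, 60],
  [-10, 0, 0, 0, 0, 0, 60],
  [-10, 0, 0, 0, 0, 0, 60],
  [0, 0, 0, 60, 0, 0, 60],
  [0, 0, 0, 60, 0, 0, 60],
  [0, 0, 0, 0, 0, 0, 60],
])

```text
time: 11.38
ee_pos: [0.5248, 0.1342, 0.1134]
tcp_rot: [110.3, 89.4, -165.9]
wrist_force: [-0.1, -1.4, 1.5]
opening: 0.0511
```

Run:
```python
from h import *
np.set_printoptions(precision=3,suppress=True)
o=sensors.get_obs();print(o['ee_pos'],o['opening'],o['wrist_force'],o['q'])
print(delta((.528,.1352,-.018),toolR(83.8),o))
save('wrist','w7',s=1.5)
```

```text
[0.525 0.134 0.113] 0.051062062011222646 [-0.117 -1.401  1.542] [14.341  3.558 -0.672 86.322  0.002 20.498]
(array([ 0.044, -0.192, -0.518]), array([131.406,  -4.292,   1.8  ]))
```

View pics/w7.png

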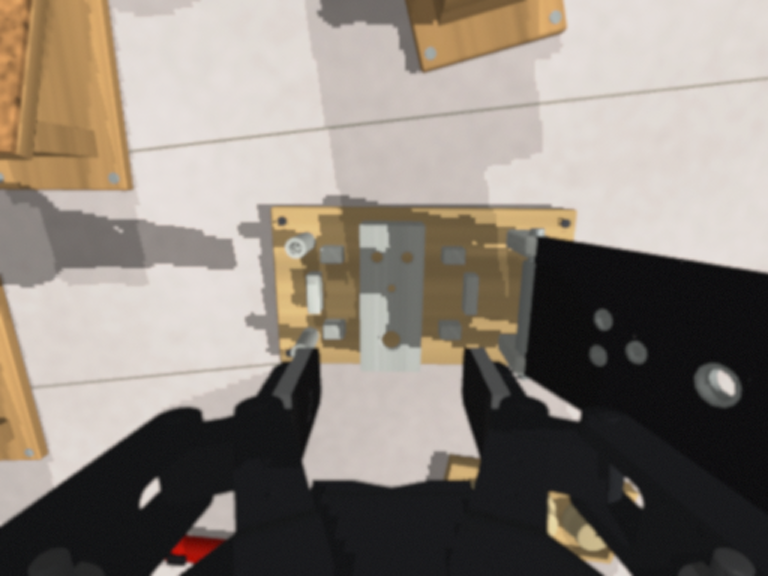

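Emit:
carry_out([
  [0, 0, 0, 40, -4, 1.5, 60],
  [0, 0, 0, 35, 0, 0, 60],
  [0, 0, 0, 30, 0, 0, 60],
  [0, 0, 0, 0, 0, 0, 60],
])

```text
time: 11.92
ee_pos: [0.5332, 0.1358, 0.015]
tcp_rot: [-68.4, 89.9, 15.4]
wrist_force: [-0.2, 0.1, 0.8]
opening: 0.0512
```

Run:
```python
from h import *
np.set_printoptions(precision=3,suppress=True)
o=sensors.get_obs();print(o['ee_pos'],o['opening'],o['wrist_force'])
print(delta((.528,.1352,-.018),toolR(83.8),o))
save('wrist','w8',s=1.5)
save('side','d8',(150,140,290,250),5)
```

```text
[0.533 0.136 0.015] 0.051244174097959935 [-0.229  0.101  0.787]
(array([0.   , 0.019, 0.047]), array([33.001,  5.096, -1.203]))
```

View pics/w8.png

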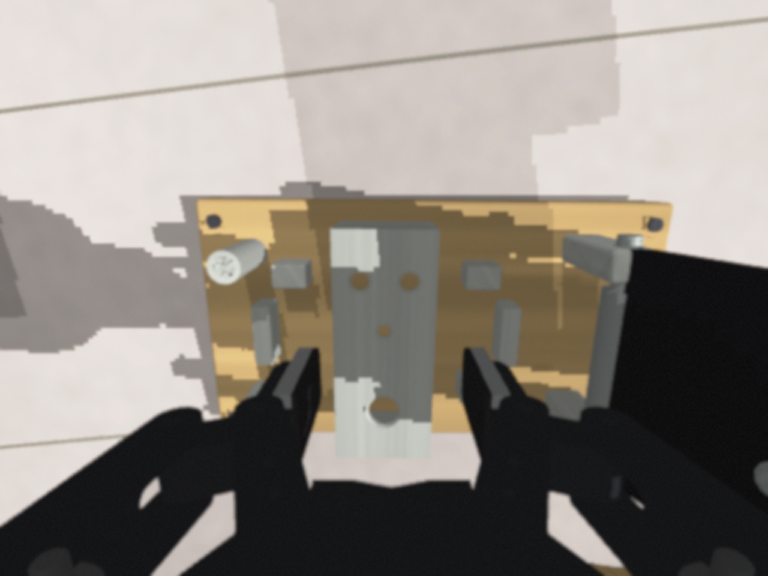

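View pics/d8.png

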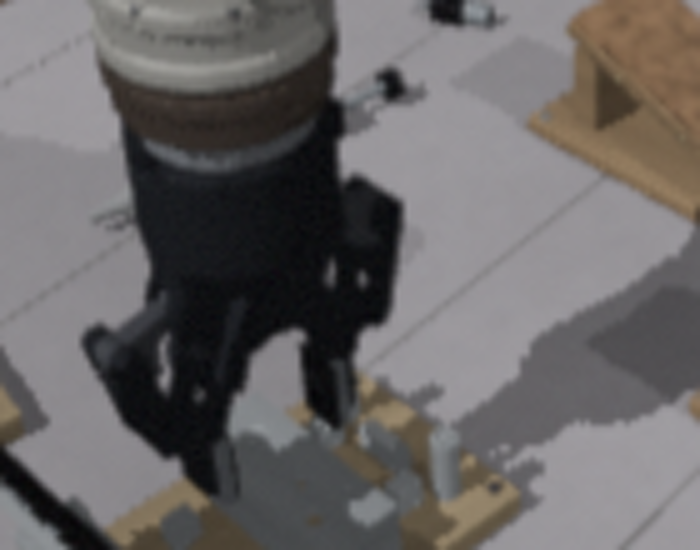

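Emit:
carry_out([
  [0, 0, 0, 15, 2, 0, 60],
  [0, 0, 0, 15, 0, 0, 60],
  [0, 0, 0, 0, 0, 0, 60],
])

```text
time: 12.4
ee_pos: [0.5291, 0.1353, -0.0182]
tcp_rot: [110.8, 89.9, -165.5]
wrist_force: [0.2, -0.4, -0.1]
opening: 0.0513
```

Run:
```python
from h import *
np.set_printoptions(precision=3,suppress=True)
o=sensors.get_obs();print(o['ee_pos'],o['opening'],o['wrist_force'])
save('wrist','w9',s=1.5)
save('side','d9',(150,140,290,250),5)
print(sensors.get_obs()['ee_pos'])
```

```text
[ 0.529  0.135 -0.018] 0.05126683225531253 [ 0.16  -0.416 -0.125]
[ 0.53   0.135 -0.017]
```

View pics/w9.png

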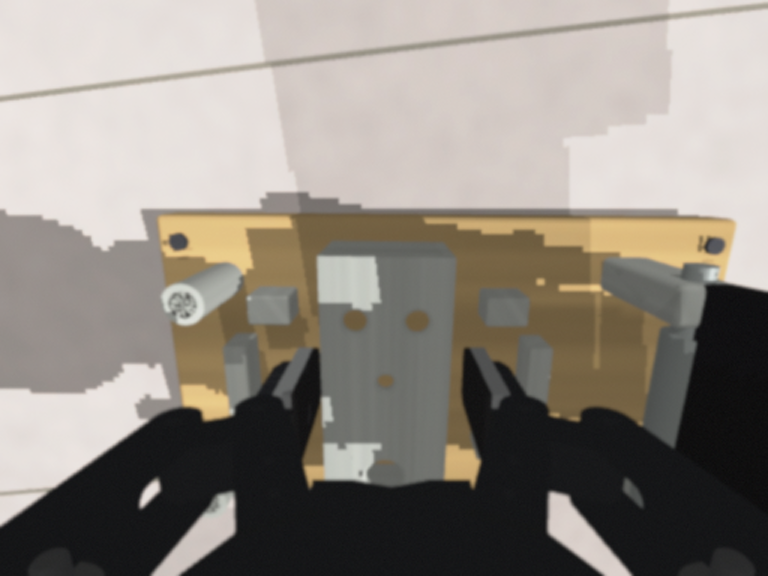

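View pics/d9.png

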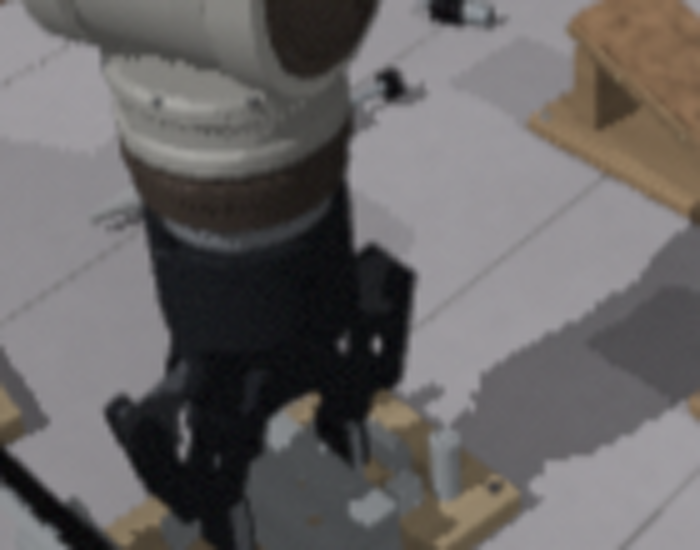

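Emit:
carry_out([
  [0, 0, 0, 1, 0, 0, 30],
  [0, 0, 0, 0, 0, 0, 30],
  [0, 0, 0, 0, 0, 0, 30],
  [0, 0, 0, 0, 0, 0, 30],
  [0, 0, 0, 0, 0, 0, 30],
  [0, 0, 0, -5, 0, 0, 30],
  [0, 0, 0, -15, 0, 0, 30],
  [0, 0, 0, 0, 0, 0, 30],
], squeeze=40)

```text
time: 13.5
ee_pos: [0.5312, 0.1358, 0.0041]
tcp_rot: [-68.6, 89.9, 15.2]
wrist_force: [0.3, 0.5, -1.6]
opening: 0.0373
```

Run:
```python
from h import *
np.set_printoptions(precision=3,suppress=True)
o=sensors.get_obs();print(o['ee_pos'],o['opening'],o['wrist_force'],o['torque'])
save('wrist','w10',s=1.5)
save('side','d10',(150,140,290,250),5)
```

```text
[0.531 0.136 0.004] 0.03734874556692805 [ 0.295  0.533 -1.615] [-0.01  -0.014  0.013]
```

View pics/w10.png

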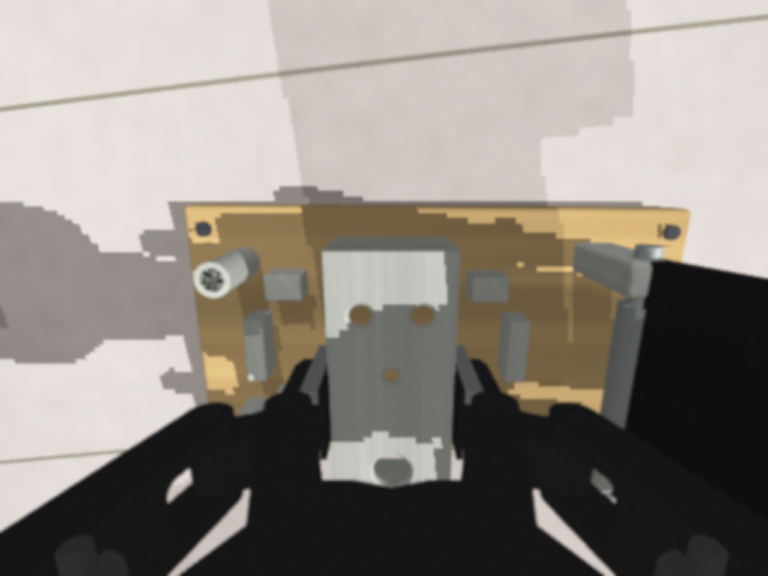

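View pics/d10.png

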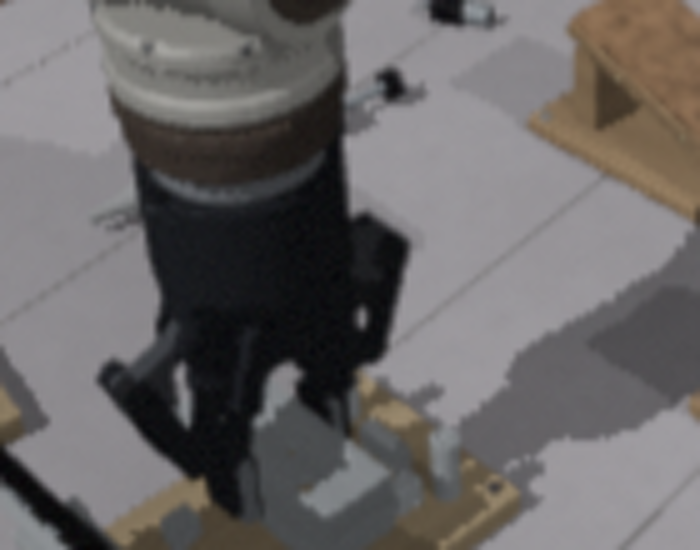

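The enclosure is held at 37.3 mm and has lifted level. Next I raise it and carry it to a spot short of rest B for a measuring view.

Emit:
carry_out([
  [0, 0, 0, -30, 0, 0, 30],
  [0, 0, 0, -40, 0, 0, 30],
  [0, 0, 0, -40, 0, 0, 30],
  [0, 0, 0, -20, 0, 0, 30],
  [0, 0, 0, 0, 14, -46, 30],
  [0, 0, 0, 0, 14, -46, 30],
  [0, 0, 0, 0, 14, -46, 30],
  [0, 0, 0, 0, 14, -46, 30],
  [0, 0, 0, 0, 14, -46, 30],
  [0, 0, 0, 0, 13, -46, 30],
  [0, 0, 0, 0, 13, -46, 30],
  [0, 0, 0, 0, 0, 0, 30],
])

```text
time: 15.1
ee_pos: [0.3987, -0.1764, 0.1321]
tcp_rot: [125.2, 90.0, -151.3]
wrist_force: [0.9, -0.2, -1.1]
opening: 0.0376
```

Run:
```python
from h import *
np.set_printoptions(precision=3,suppress=True)
o=sensors.get_obs();print(o['ee_pos'],o['opening'],o['wrist_force'],o['tcp_rot'],o['q'])
save('wrist','w11',s=1.5)
np.save('pics/w11o.npy',o,allow_pickle=True)
save('side','d11',s=1.5)
```

```text
[ 0.399 -0.176  0.132] 0.03759166632608386 [ 0.894 -0.171 -1.067] [ 125.201   89.971 -151.273] [-23.846 -11.452 -12.789  88.68   -0.023 -17.372]
```

View pics/w11.png

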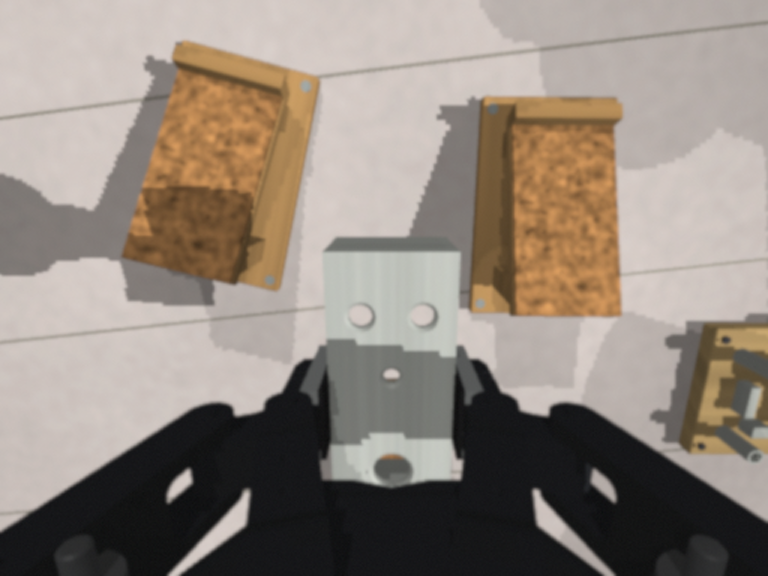

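View pics/d11.png

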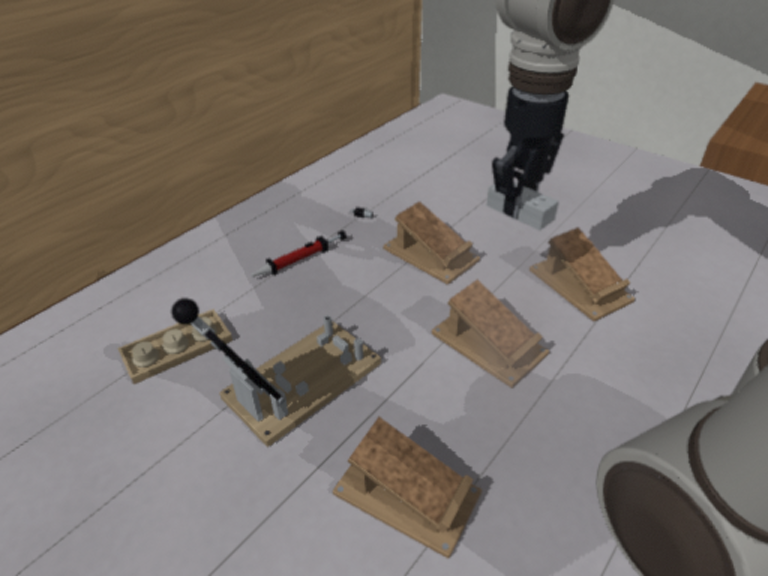

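The wrist image's up direction is toward the robot, so rest B (beyond the tool) is out of view. I'll move outward past it.

Emit:
carry_out([
  [0, 0, 0, 0, -52, 0, 30],
  [0, 0, 0, 0, -52, 0, 30],
  [0, 0, 0, 0, -52, 0, 30],
  [0, 0, 0, 0, -52, 0, 30],
  [0, 0, 0, 0, -52, 0, 30],
  [0, 0, 0, 0, 0, 0, 30],
  [0, 0, 0, 0, 0, 0, 30],
])

```text
time: 16.08
ee_pos: [0.6584, -0.2008, 0.1315]
tcp_rot: [76.6, 89.9, 160.4]
wrist_force: [-0.3, -0.9, 0.1]
opening: 0.0376
```

Run:
```python
from h import *
import pickle
np.set_printoptions(precision=3,suppress=True)
o=sensors.get_obs();print(o['ee_pos'],o['opening'],o['wrist_force'],o['tcp_rot'],o['q'])
save('wrist','w12',s=1.5)
pickle.dump(o,open('pics/w12.pkl','wb'))
```

```text
[ 0.658 -0.201  0.132] 0.03764551125345379 [-0.338 -0.883  0.065] [ 76.566  89.901 160.444] [-16.963  24.113  25.837  91.824   0.004 -10.841]
```

View pics/w12.png

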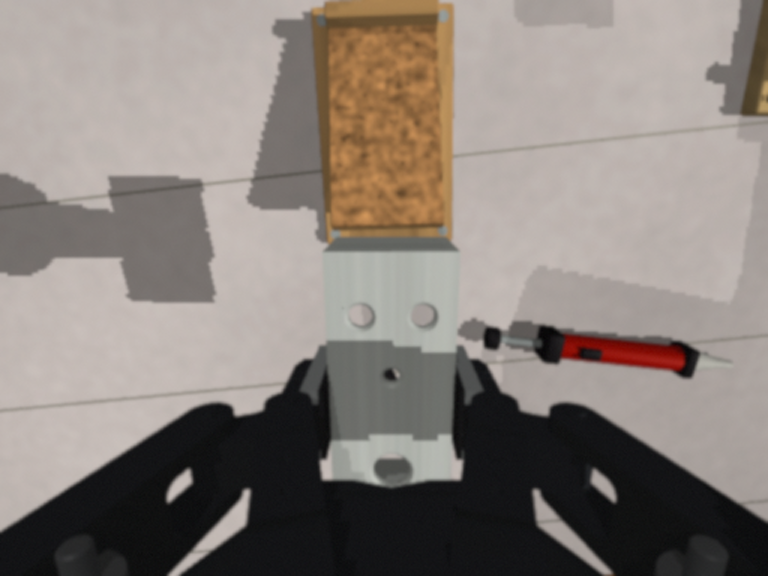

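```bash
cat > m.py <<'E'
from h import *
import pickle
np.set_printoptions(precision=4,suppress=True)
o=pickle.load(open('pics/w12.pkl','rb'))
for zt,zb in ((.036,.0757),):
    t=onz('wrist',np.array([(329,25),(438,23)])/1.5,zt,o); b=onz('wrist',np.array([(329,228),(443,225)])/1.5,zb,o)
print(t,b)
print('w',np.linalg.norm(t[0]-t[1]),np.linalg.norm(b[0]-b[1]),'L',np.linalg.norm(t.mean(0)-b.mean(0)))
m0,m1=t.mean(0),b.mean(0);v=m1-m0
print('seat origin',m0,'yaw',np.degrees(np.arctan2(v[1],v[0])),'slope',np.degrees(np.arctan2(v[2],np.hypot(*v[:2]))))
for e in (t,b):
    d=e[0]-e[1];print('y yaw',np.degrees(np.arctan2(d[1],d[0]))-90, np.degrees(np.arctan2(-d[1],-d[0]))-90)
# enclosure in tool frame
c=vision.calibration('wrist');M=c['mount']
px=np.array([(324,251),(460,251),(360,316),(424,316),(391,375),(333,239),(450,239)])/1.5
p=cv2.undistortPoints(px.reshape(-1,1,2),c['camera_matrix'],c['dist']).reshape(-1,2)
d=np.c_[p[:,0],-p[:,1],-np.ones(len(p))]@M[:3,:3].T
for dt in (.0605,.0645):
    w=M[:3,3]+d*((-dt-M[0,3])/d[:,0])[:,None];print(dt,w)
E
python3 m.py
```

```text
[[ 0.5031 -0.2193  0.036 ]
 [ 0.5088 -0.1568  0.036 ]] [[ 0.6147 -0.2298  0.0757]
 [ 0.6197 -0.1671  0.0757]]
w 0.06276814939244107 0.06296628911959398 L 0.11855360012613872
seat origin [ 0.506 -0.188  0.036] yaw -5.356522488828191 slope 19.564610302140167
y yaw -185.1981733235769 -5.198173323576867
y yaw -184.642599177387 -4.642599177387012
0.0605 [[-0.0605  0.0466 -0.0182]
 [-0.0605  0.0466  0.02  ]
 [-0.0605  0.0274 -0.0085]
 [-0.0605  0.0274  0.0103]
 [-0.0605  0.0085  0.0006]
 [-0.0605  0.05   -0.0155]
 [-0.0605  0.05    0.017 ]]
0.0645 [[-0.0645  0.0473 -0.0175]
 [-0.0645  0.0472  0.0193]
 [-0.0645  0.0287 -0.0082]
 [-0.0645  0.0287  0.0099]
 [-0.0645  0.0105  0.0006]
 [-0.0645  0.0505 -0.015 ]
 [-0.0645  0.0505  0.0165]]
```

```bash
cat > tgt.py <<'E'
from h import *
np.set_printoptions(precision=3,suppress=True)
def target(h,x=.0475,S=(.507,-.1883,.036),psi=-5.1,e=(-.047,.001,.001)):
    c,s=np.cos(np.radians(psi)),np.sin(np.radians(psi));C,Sn=np.cos(np.radians(20)),np.sin(np.radians(20))
    sx=np.array([C*c,C*s,Sn]);sy=np.array([-s,c,0]);sz=np.array([-Sn*c,-Sn*s,C])
    Rt=np.c_[-sz,-sx,sy]
    return np.array(S)+x*sx+(.0155+h)*sz-Rt@np.array(e),Rt
E
python3 - <<'E'
from tgt import *
for h in (.05,.0):
    p,Rt=target(h);print(p,delta(p,Rt))
E
```

```text
[ 0.546 -0.193  0.07 ] (array([ -1.046,  -0.18 , -20.011]), array([ 62.696, 112.293,  -3.661]))
[ 0.563 -0.194  0.023] (array([ -1.046,  -0.18 , -20.011]), array([109.677,  95.185,  -3.35 ]))
```

Emit:
carry_out([
  [0, 0, 0, 0, 40, -1.5, 30],
  [-1, 0, 0, 0, 40, -1.5, 30],
  [0, 0, -5, 0, 32, -0.7, 30],
  [0, 0, -5, 0, 0, 0, 30],
  [0, 0, -5, 0, 0, 0, 30],
  [0, 0, -5, 0, 0, 0, 30],
  [0, 0, 0, 0, 0, 0, 30],
  [0, 0, 0, 0, 0, 0, 30],
])

```text
time: 17.12
ee_pos: [0.5464, -0.1944, 0.1337]
tcp_rot: [-90.1, 70.0, -5.3]
wrist_force: [0.8, 0.7, -0.8]
opening: 0.0371
```

Run:
```python
from tgt import *
o=sensors.get_obs();print(o['ee_pos'],o['opening'],o['q'])
for h in (.05,.03,.0):
    p,Rt=target(h);print(p,delta(p,Rt))
```

```text
[ 0.546 -0.194  0.134] 0.037056534530665895 [-22.834 -12.762 -16.721  66.857   5.914 -16.612]
[ 0.546 -0.193  0.07 ] (array([-0.107, -0.081,  0.042]), array([59.645, 22.365,  1.595]))
[ 0.553 -0.193  0.051] (array([-0.107, -0.081,  0.042]), array([79.645, 22.379,  1.623]))
[ 0.563 -0.194  0.023] (array([-0.107, -0.081,  0.042]), array([109.645,  22.402,   1.666]))
```

Emit:
carry_out([
  [0, 0, 0, 20, 22.4, 1.6, 30],
  [0, 0, 0, 30, 0, 0, 30],
  [0, 0, 0, 30, 0, 0, 30],
  [0, 0, 0, 12, 0, 0, 30],
  [0, 0, 0, 0, 0, 0, 30],
  [0, 0, 0, 0, 0, 0, 30],
])

```text
time: 17.88
ee_pos: [0.5577, -0.1941, 0.0396]
tcp_rot: [-90.1, 69.9, -5.3]
wrist_force: [-0.3, -0.2, -1.5]
opening: 0.0377
```

Run:
```python
from tgt import *
import pickle
o=sensors.get_obs();print(o['ee_pos'],o['opening'],o['wrist_force'])
p,Rt=target(0);print(p,delta(p,Rt))
save('wrist','w13',s=1.5);save('side','d13',(240,110,350,190),7);save('scene','s13',(170,120,280,200),7)
pickle.dump(o,open('pics/w13.pkl','wb'))
```

```text
[ 0.558 -0.194  0.04 ] 0.03772219848390103 [-0.291 -0.204 -1.496]
[ 0.563 -0.194  0.023] (array([-0.105, -0.066,  0.066]), array([17.454,  0.689,  0.249]))
```

View pics/w13.png

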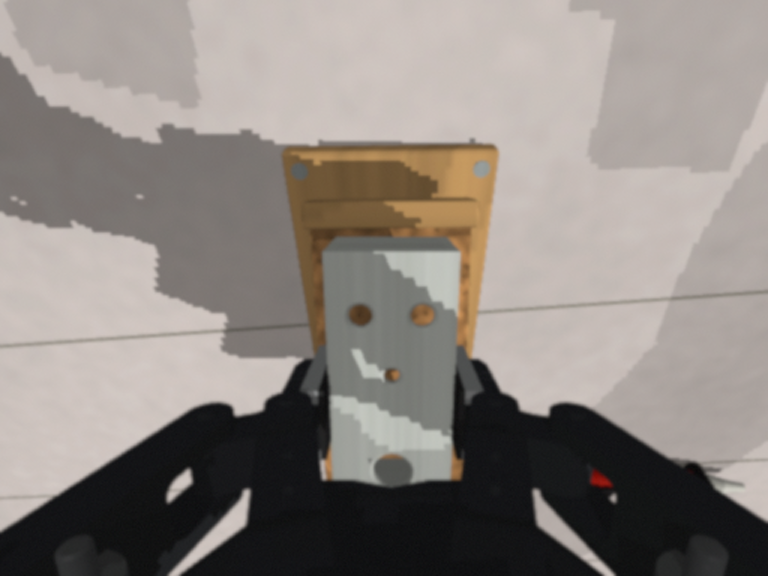

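View pics/d13.png

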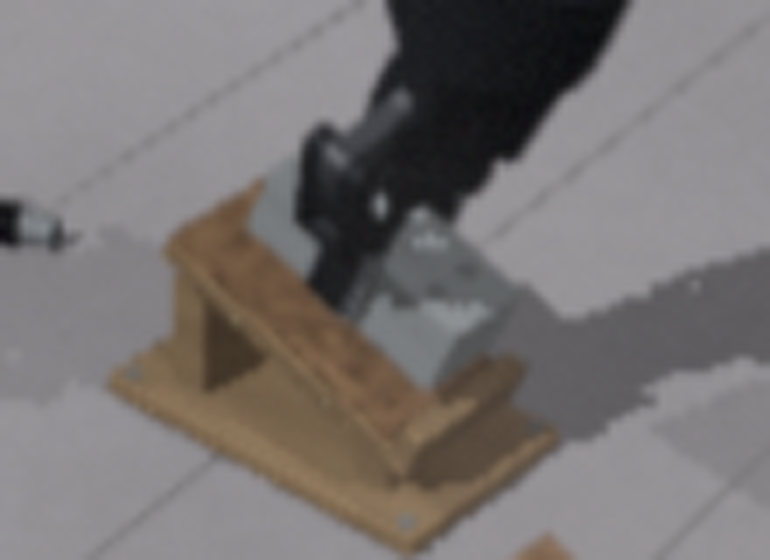

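View pics/s13.png

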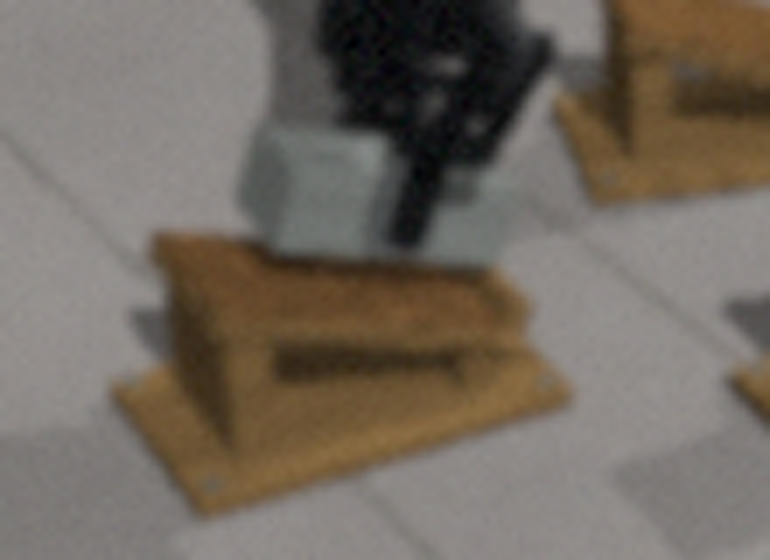

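Run:
```python
from tgt import *
import pickle
o=pickle.load(open('pics/w13.pkl','rb'))
p,Rt=target(0); S=np.array((.507,-.1883,.036)); sx,sy,sz=-Rt[:,1],Rt[:,2],-Rt[:,0]
Rc=R.from_euler('xyz',o['tcp_rot'],degrees=True).as_matrix()
def seat(P): return np.c_[(P-S)@sx,(P-S)@sy,(P-S)@sz]*1000
C=o['ee_pos']+Rc@np.array((-.047,.001,.001));print('encl centre',seat(C[None]))
for px,h in (([(304,227),(478,227),(304,202),(476,200)],.009),([(312,232),(470,232)],0.)):
    c,d=ray('wrist',np.array(px)/1.5,o)
    t=(h-(c-S)@sz)/(d@sz); print(h,seat(c+d*t[:,None]))
```

```text
encl centre [[48.116 -0.175 32.953]]
0.009 [[ -0.207 -32.2     9.   ]
 [ -0.079  31.178   9.   ]
 [ -9.117 -31.698   9.   ]
 [ -9.69   29.96    9.   ]]
0.0 [[  2.693 -31.073   0.   ]
 [  2.815  30.033   0.   ]]
```

The lip edge seen close up falls at x −0.1 mm, y −0.5 mm in my seat frame, so the alignment holds. I'll lower the last bit slowly.

Emit:
carry_out([
  [0, 0, 0, 5, 0.7, 0, 30],
  [0, 0, 0, 5, 0, 0, 30],
  [0, 0, 0, 4, 0, 0, 30],
  [0, 0, 0, 0, 0, 0, 30],
  [0, 0, 0, 0, 0, 0, 30],
])

```text
time: 18.65
ee_pos: [0.5612, -0.1942, 0.0249]
tcp_rot: [-90.0, 70.0, -5.2]
wrist_force: [1.1, 0.3, -2.1]
opening: 0.0379
```

Emit:
carry_out([
  [0, 0, 0, 1, 0, 0, 30],
  [0, 0, 0, 1, 0, 0, 30],
  [0, 0, 0, 0, 0, 0, 30],
])

```text
time: 19.02
ee_pos: [0.5619, -0.1943, 0.023]
tcp_rot: [-90.0, 70.0, -5.2]
wrist_force: [0.6, 0.1, -1.5]
opening: 0.0369
```

Run:
```python
from tgt import *
o=sensors.get_obs();print(o['ee_pos'],o['opening'],o['wrist_force'],o['torque'])
p,Rt=target(0);print(p,delta(p,Rt))
save('side','d14',(240,110,350,190),7);save('scene','s14',(170,120,280,200),7)
```

```text
[ 0.562 -0.194  0.023] 0.03693853049970036 [ 0.577  0.134 -1.475] [-0.047  0.151  0.016]
[ 0.563 -0.194  0.023] (array([-0.116, -0.044, -0.   ]), array([ 0.362, -1.076,  0.068]))
```

View pics/d14.png

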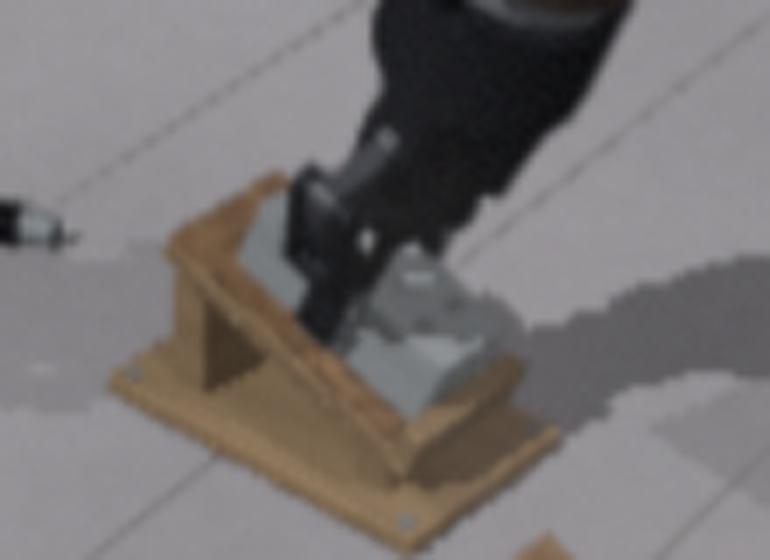

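View pics/s14.png

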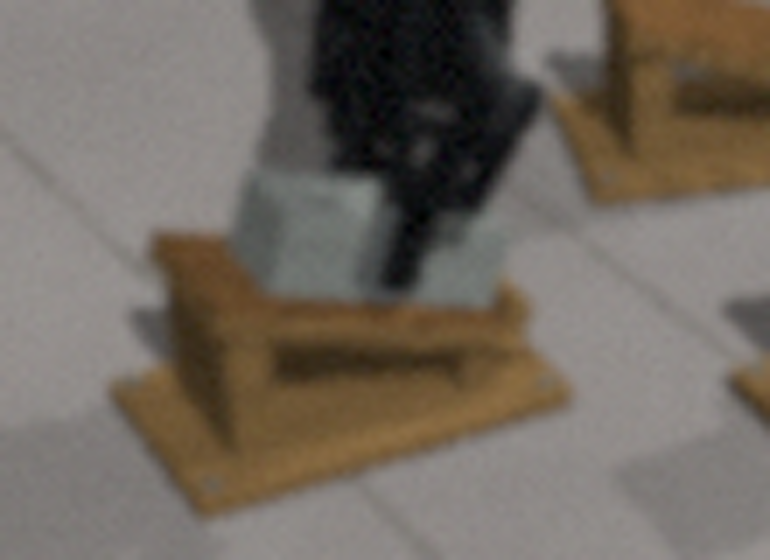

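Emit:
carry_out([
  [0, 0, 0, 1, 0, 0, 30],
  [0, 0, 0, 0, 0, 0, 30],
  [0, 0, 0, 0, 0, 0, 30],
])

```text
time: 19.5
ee_pos: [0.5621, -0.1943, 0.0226]
tcp_rot: [-90.0, 70.0, -5.2]
wrist_force: [-6.1, 1.2, 5.6]
opening: 0.0373
```

Emit:
carry_out([
  [0, 0, 0, 1, 0, 0, 30],
  [0, 0, 0, 0, 0, 0, 30],
  [0, 0, 0, 0, 0, 0, 30],
])

```text
time: 19.88
ee_pos: [0.5621, -0.1943, 0.0226]
tcp_rot: [-90.0, 70.0, -5.2]
wrist_force: [-14.4, 3.2, 16.1]
opening: 0.0376
```

Contact is firm at about 20 N normal. I'll ease off 1 mm and open.

Emit:
carry_out([
  [0, 0, 0, -1, 0, 0, 30],
  [0, 0, 0, 0, 0, 0, 30],
  [0, 0, 0, 0, 0, 0, 48],
  [0, 0, 0, 0, 0, 0, 55],
  [0, 0, 0, 0, 0, 0, 55],
  [0, 0, 0, 0, 0, 0, 55],
])

```text
time: 20.62
ee_pos: [0.5622, -0.1942, 0.0219]
tcp_rot: [-90.0, 70.0, -5.2]
wrist_force: [0.0, -1.4, -0.0]
opening: 0.0471
```

Run:
```python
from tgt import *
o=sensors.get_obs();print(o['ee_pos'],o['opening'],o['wrist_force'])
save('wrist','w15',s=1.5);save('side','d15',(240,110,350,190),7)
```

```text
[ 0.562 -0.194  0.022] 0.04707990815709916 [ 0.027 -1.416 -0.044]
```

View pics/w15.png

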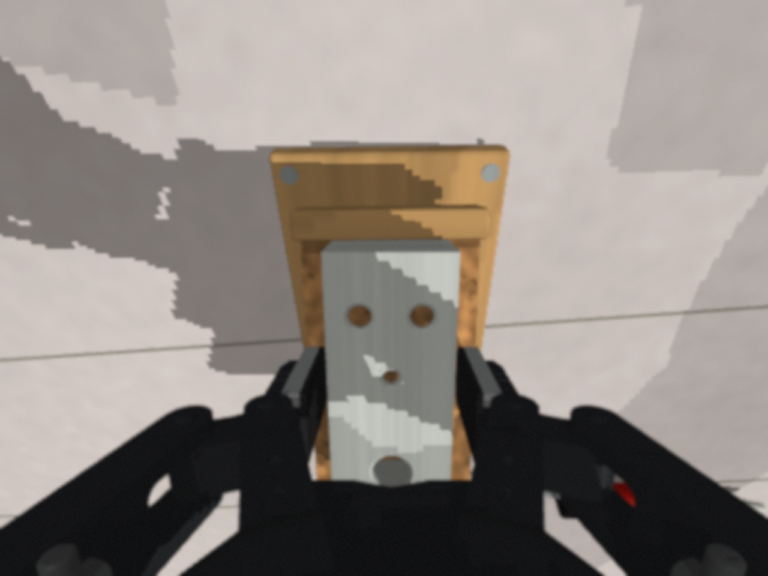

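View pics/d15.png

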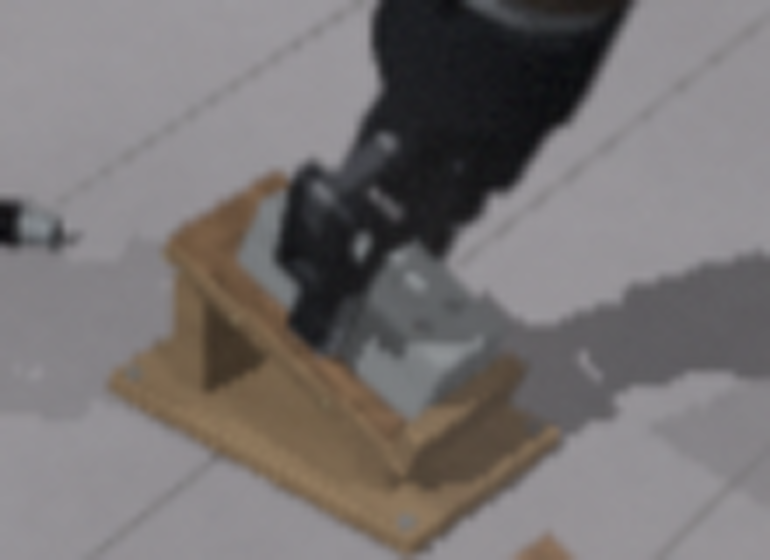

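The enclosure is free, with both pads clear of it. I'll back straight out along the fingers.

Emit:
carry_out([
  [0, 0, 0, -5, 0, 0, 55],
  [0, 0, 0, -15, 0, 0, 55],
  [0, 0, 0, -30, 0, 0, 55],
  [0, 0, 0, -40, 0, 0, 55],
  [0, 0, 0, -40, 0, 0, 55],
  [0, 0, 0, -30, -40, 0, 55],
  [0, 0, 0, 0, -40, 0, 55],
  [0, 0, 0, 0, -30, 0, 55],
  [0, 0, 0, 0, 0, 0, 55],
  [0, 0, 0, 0, 0, 0, 55],
])

```text
time: 21.98
ee_pos: [0.6099, -0.1986, 0.2102]
tcp_rot: [-90.0, 70.0, -5.2]
wrist_force: [-0.0, -0.3, -0.7]
opening: 0.0468
```

Run:
```python
from tgt import *
import pickle
o=sensors.get_obs();print(o['ee_pos'],o['opening'],o['wrist_force'])
save('wrist','w16',s=1.5);save('side','d16',s=1.5);save('scene','s16',s=1.5)
pickle.dump(o,open('pics/w16.pkl','wb'))
```

```text
[ 0.61  -0.199  0.21 ] 0.04677316126875023 [-0.009 -0.342 -0.727]
```

View pics/w16.png

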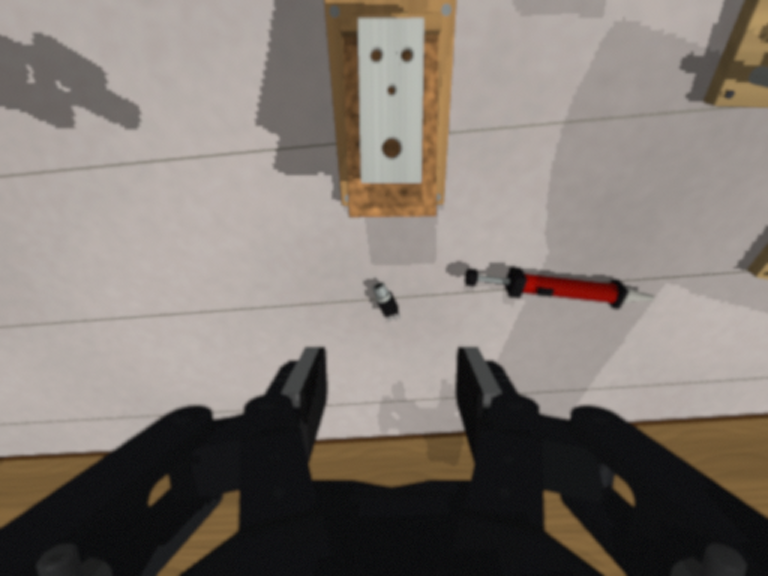

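View pics/d16.png

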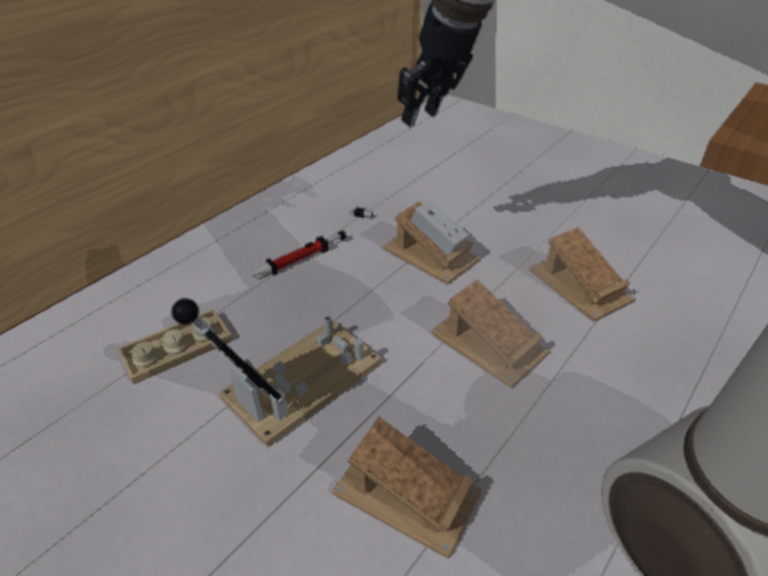

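View pics/s16.png

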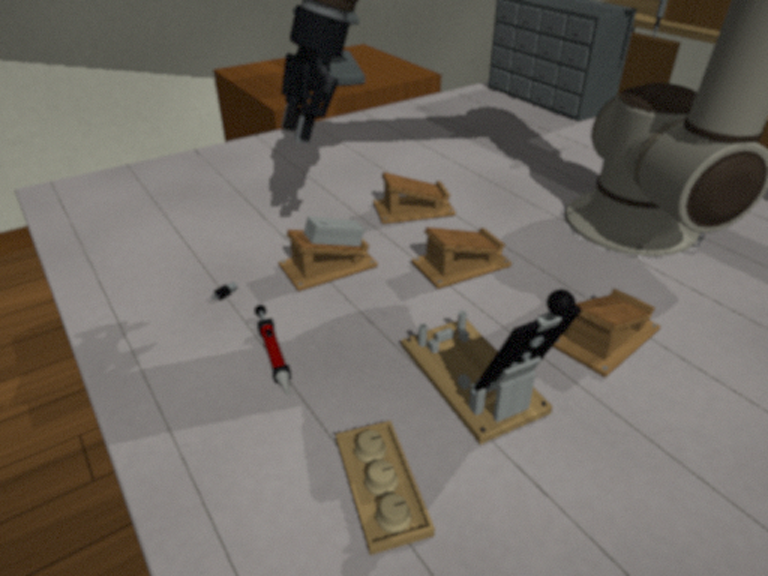

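Run:
```python
from tgt import *
import pickle
o=pickle.load(open('pics/w16.pkl','rb'))
p,Rt=target(0); S=np.array((.507,-.1883,.036)); sx,sy,sz=-Rt[:,1],Rt[:,2],-Rt[:,0]
def seat(P): return np.c_[(P-S)@sx,(P-S)@sy,(P-S)@sz]*1000
for px,h in (([(358,17),(424,17),(422,183),(361,183)],.031),([(349,215),(437,214)],0.)):
    c,d=ray('wrist',np.array(px)/1.5,o); t=(h-(c-S)@sz)/(d@sz); q=seat(c+d*t[:,None]);print(q,q.mean(0))
save('wrist','w17');a=np.load('pics/w16.npy')[0:155,205:315]
cv2.imwrite('pics/w16c.png',cv2.resize(a,None,fx=3.8,fy=3.8,interpolation=cv2.INTER_CUBIC)[:,:,::-1])
```

```text
[[  0.077 -19.136  31.   ]
 [  0.171  18.892  31.   ]
 [ 92.799  19.283  31.   ]
 [ 92.711 -19.298  31.   ]] [46.44  -0.065 31.   ]
[[115.086 -30.52   -0.   ]
 [114.521  32.625  -0.   ]] [114.803   1.052  -0.   ]
```

View pics/w16c.png

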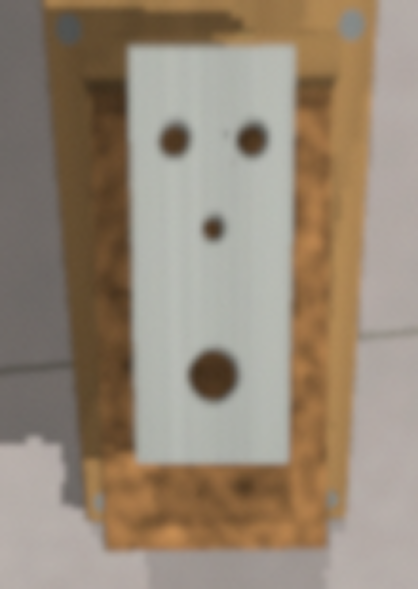

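Run:
```python
from h import *
k=tri([('scene',np.array((562,303))/1.5,None),('side',np.array((185,311))/1.5,None)]);print('knob',k)
dy=(k[:2]-[.5374,.2163])@[.108,.994];print('lid angle',np.arctan2(k[2]-.0515,-dy))
for n in ('scene','side'):
    a=np.load('pics/%s0.npy'%n).astype(int);b=np.load('pics/%s16.npy'%n).astype(int)
    for im in (a,b):
        m=((im[:,:,0]>120)&(im[:,:,1]<60)).astype(np.uint8);k_,l,st,c=cv2.connectedComponentsWithStats(m);i=1+st[1:,4].argmax();print(n,'pump',c[i])
print(job_done())
```

```text
knob [0.54338551 0.2815653  0.21655777]
lid angle 1.9486730513719583Traceback (most recent call last):
  File "<stdin>", line 5, in <module>
    fid = stack.enter_context(open(os.fspath(file), "rb"))
                              ~~~~^^^^^^^^^^^^^^^^^^^^^^^
FileNotFoundError: [Errno 2] No such file or directory: 'pics/scene16.npy'
```

Run:
```python
from h import *
for n,f in (('scene','s16'),('side','d16')):
    for g in (n+'0',f):
        im=np.load('pics/%s.npy'%g).astype(int)
        m=((im[:,:,0]>im[:,:,1]*2.5)&(im[:,:,0]>60)).astype(np.uint8);k_,l,st,c=cv2.connectedComponentsWithStats(m);i=1+st[1:,4].argmax();print(n,'pump',c[i])
print(job_done())
```

```text
scene pump [181.17  230.765]
scene pump [181.07653061 230.7755102 ]
side pump [198.65745856 169.30939227]
side pump [198.54545455 169.32954545]
the job is handed in; nothing more can be done
None
```

I opened the lid by its knob, lifted the enclosure out, and laid it on the rest farthest from the robot (about 0.59 m away). I handed the job in at about 22 s of the 61 s allowed.

**Last checks**
- **Lid:** it stands on its stop at about 1.95 rad, measured from the knob in two views.
- **Enclosure:** the drilled face is up. Its centre measures x 46.4 mm and y −0.1 mm in the seat frame. That view puts the seat's top edge 1 mm off, so the true values could be about x 47.6 and y −1. It looks straight and flat in the pictures; I did not measure its tilt or height separately.
- **Set-down:** it was pressed on at about 20 N, eased off 1 mm, then released.
- **Bystanders:** the pump moved less than 0.2 px between the first and last pictures. I checked the tray and jack only by eye; they look unmoved.
- **Gripper:** it is well clear of everything.

**What disagreed with the description**
- **Fingertips:** they showed up about 39 mm behind the reported TCP. My first close on the knob held nothing, and the second only reached its equator, so I gripped again lower.
- **Enclosure in the nest:** it lay across the nest rather than lengthwise, so I turned the jaws 90° to grip its sides.

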